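Change over the label-tape stand

ROBOT

A 6-joint arm with a two-finger parallel gripper is mounted at the origin on the work surface. World frame = base frame: x ahead of the robot, y to its left, z up, the work surface at z = 0. Lengths are in mm, angles in rad, forces in N, time in s.
With the tool pointing down it reaches from about 350 to 725 mm from the base axis. Payload 4.3 kg.
Tool frame: the origin (TCP) lies on the front face of the gripper's body, between the roots of the fingers; the fingertips stand 73 mm ahead of it and the grasp point (between the pads) lies 54 mm ahead of it; z points along the fingers, y is the line along which they close (so a half turn about z gives the same grasp; the last joint's range is limited). The gripper opens to 85 mm and grips with 20 to 120 N. Pads are 22 mm wide; open, the fingers measure 114 mm over their backs; the gripper's body (76 mm by 85 mm) begins 54 mm behind the grasp point. The pads swing forward as they close: fully open they stand 13 mm farther back than shut.
Start: joints at [1.098, 0.377, 0.081, 1.274, 0, 1.46], TCP at [204.07, 537.601, 303.929] pointing down, gripper open.
Joint ranges: [-2.72, 2.72], [-0.84, 1.66], [-1.02, 1.22], [-1.77, 2.12], [-1.37, 1.28], [-3.14, 3.14]. Speed limits (rad/s): [2.57, 2.57, 3.14, 3.14, 3.14, 3.14].

INTERFACE

Orientations are given as a unit quaternion [x, y, z, w].
In Python, from bench import get_obs, get_image, workorder, look_for, trace, landmark_of gives the robot as it stands.
- The arm moves only by the tool arm_command, never from a script. Its argument "moves" is a list of rows, each a list of 6 numbers: the shift along the tool's x, y, z each as a share of 0.5 m, from -1 to 1, then the turn, a rotation vector about the tool's x, y, z each as a share of 1.5 rad, from -1 to 1. In form: [[x, y, z, rx, ry, rz], ...]. A call has 1 to 10 rows; each row is the pose to reach, as a shift and turn from the pose commanded when the call began, along the tool's axes at that moment; what a row does not reach only later rows make up. A row lasts 1/8 s, in which the tool goes at most 62.5 mm and 10.7 degrees, less where a joint would pass 70% of its speed; a pose out of reach is approached as far as the arm can. A call with a number of a shift or a turn outside -1 to 1 is refused whole. A call with a gripper value outside its range is refused whole. "fingers" is the opening, from -1 (shut) to 1 (fully open), set as the call begins (left out, the last holds). The fingers move at their own pace and stop on an object; "newtons" is the grip in N (left out, the last holds). Time passes only in rows, so rows that repeat a pose let the fingers close. It gives the time, the measured TCP pose, the force, the opening and the grip force at its end, in the units of the state.
- get_obs(): the state, without advancing time (a new reading comes with each control period).
- get_image(name): name is "side" or "top"; returns a dict with "image" (400x640x3 uint8, red, green, blue), "z_map" (400x640 float32, mm along the optical axis (not along the pixel's ray), 0 where there is no reading), "mtx" (3x3 intrinsics, pixels), "cam_to_world" (4x4, takes a point from camera to world coordinates). Camera axes: x right, y down, z forward; pixel columns grow to the right and rows downward; lengths in mm; the calibration is good to about 2 mm. A picture is of the moment at which its call begins.
- workorder.job_done(): hands the job in; it is judged then, once.
Trained networks look in the newest picture that a camera, given by its name, has taken for a name from the list of things; names that differ only in an ending like _2 or _b are one class to them, and where a whole thing is asked for, a point or a joint stands for the part that bears it (a point fixed in the world has none). Each returns a list of dicts, best first, with "p" (0 to 1); they miss things now and then, are a little off and sometimes report something else, mostly with a low value. They report only what shows in the picture. A call takes as long as a camera call. They do not tell look-alikes from the thing itself.
- look_for(camera, label): "box" ([left, top, width, height] in pixels, round what is visible of it).
- trace(camera, label): "region" (400x640 bool, what is visible of it) and "box" ([left, top, width, height] in pixels, round what is visible of it).
- landmark_of(camera, label): "at" ([column, row] in pixels: a listed point, or the origin of a listed thing).
The state is a dict: "time": time; "joint_pos": joint angles; "dq": joint speeds; "effort": joint torques, N m; "eef_pos": TCP position; "orientation": TCP orientation; "contact_force": force on the tool from outside, world axes, zero at the start; "wrist_torque": the same for the moment, N m; "width": opening from 0.0 (shut) to 1.0 (fully open); "grasp_force": force on a finger pad.
Only numpy, scipy, OpenCV 4.12 (cv2) and the standard library are available. Lean on these libraries where they do the work, as an engineer would, in place of code of your own. Each camera call takes 0.05 s, during which the arm holds its last target. There are 200 camera calls.

TASK

First carry the black tray to the green tub, tip all the spent tape cores out of it into the tub, and set the empty tray back down level on the chopping board. Then take the dark wooden cap off the spindle of the pine block, slide every coloured tape roll from the board down onto the spindle, lying flat one on another, and finish by seating the cap fully on the spindle's tip again. Do not disturb the ramekin of pens or the clear tape dispenser.

Things in the scene. Friction and masses are not known exactly. Their poses are not given: they have to be found in the camera images.
- board: bamboo chopping board, fixed, 300 (x) x 420 (y) x 18 mm. Origin: centre of its underside, on the counter; its top is 18 mm above. z up.
- tray: matte black aluminium pen tray, 180 (x) x 60 (y) x 26 mm, walls and floor 3 mm, walls on three sides; the +x end is open (no wall). Origin: centre of its underside. It can be gripped from above across its 60 mm width. 180 g.
- tray_mouth (a point): middle of the tray floor's edge at its open end, 90 mm along +x from the tray's origin, 3 mm above its underside
- tub: open green plastic scrap tub, fixed to the counter, 180 (x) x 160 (y) x 100 mm high, walls 4 mm. Origin: centre of its underside.
- stand: pine block 90 x 90 x 30 mm, fixed, with a steel spindle upright in the middle of its top: 24 mm diameter, 70 mm tall, the last 4 mm tapering to a flat tip of 18 mm diameter. Origin: centre of the block's underside.
- stand_foot (a point): point on the spindle's axis at the top face of the pine block (30 mm above the counter), z up
- stand_tip (a point): centre of the spindle's flat tip, 70 mm above stand_foot, z up
- roll_a: blue tape: flat ring 15 mm high, outer diameter 50 mm, bore 30 mm, cardboard lining. Starts lying flat on the board. Origin: centre of its underside; z is the bore axis. May be absent.
- roll_b: orange tape: flat ring 15 mm high, outer diameter 50 mm, bore 30 mm, cardboard lining. Starts lying flat on the board. Origin: centre of its underside; z is the bore axis. May be absent.
- roll_c: yellow tape: flat ring 15 mm high, outer diameter 50 mm, bore 30 mm, cardboard lining. Starts lying flat on the board. Origin: centre of its underside; z is the bore axis. May be absent.
- roll_d: red tape: flat ring 15 mm high, outer diameter 50 mm, bore 30 mm, cardboard lining. Starts lying flat on the board. Origin: centre of its underside; z is the bore axis. May be absent.
- core_a: spent tape core: cardboard-rimmed grey puck, 34 mm diameter, 15 mm high, starts in the tray. Origin: centre of its underside; z its axis. May be absent.
- core_b: spent tape core: cardboard-rimmed grey puck, 34 mm diameter, 15 mm high, starts in the tray. Origin: centre of its underside; z its axis. May be absent.
- core_c: spent tape core: cardboard-rimmed grey puck, 34 mm diameter, 15 mm high, starts in the tray. Origin: centre of its underside; z its axis. May be absent.
- core_d: spent tape core: cardboard-rimmed grey puck, 34 mm diameter, 15 mm high, starts in the tray. Origin: centre of its underside; z its axis. May be absent.
- cap: dark wooden end cap: cylinder 40 mm diameter, 32 mm tall, with a blind bore of 28 mm diameter and 9 mm deep in its underside. Starts seated on the spindle. Origin: centre of its underside; z up. Seated on the spindle, its underside is 9 mm below stand_tip (just clear of four rolls).
- ramekin: white ceramic ramekin, 80 mm across, 45 mm high, holding capped fine-liners that stand up to 130 mm above its underside; on the board, a bystander. Origin: centre of its underside.
- dispenser: clear hand tape dispenser with a steel spring clip, 95 (x) x 28 (y) x 60 mm; on the board, a bystander. Origin: centre of its underside.
Not all that is in view belongs to the job. What is shaped like the stand but purple is not meant.

How it is judged:
By the outcome, as a careful person would: the job done as asked, in the order asked, and still so for the second after the job is handed in, with the robot touching nothing.
Of roll_a, roll_b, roll_c, roll_d only 2 to 4 are there at a start; the rules pass over those that are not, and their reading is None.
Of core_a, core_b, core_c, core_d only 2 to 4 are there at a start; the rules pass over those that are not, and their reading is None.
At some moment in a run one of roll_a, roll_b, roll_c, roll_d may be knocked a few centimetres aside while the robot is not near it.
It also fails if it takes over 210 s, if anything falls off the work surface, if the arm or the gripper's body presses on something with over 40 N, if the wrist force passes 120 N, or if a joint passes its speed limit or range.

## Working session

There is one attempt and no reset: what is moved stays moved. The work goes in short steps, Python scripts to look and compute and a tool call to move; the robot and the scene stay as the last step left them, time stands still between calls to the robot, and variables do not carry over. Pictures are saved under pics/ and viewed, at most 14 in all, crops included, and the job is handed in when it is done.

Besides the shell and the picture viewer there is one more tool, called after "Emit:" as name(argument=value, ...) on one line, values as JSON. arm_command: Moves the arm, as the interface text tells. Its arguments: {"type":"object","properties":{"moves":{"type":"array"},"fingers":{"type":"number"},"newtons":{"type":"number"}},"required":["moves"]}

```bash
mkdir -p pics; cat > h.py <<'E'
import numpy as np, cv2
from bench import *
def world(im,u,v,z=None):
    K=im['mtx'];T=np.array(im['cam_to_world']);d=np.linalg.inv(K)@[u,v,1.0]
    if z is None: p=d*im['z_map'][int(round(v)),int(round(u))]; return T[:3,:3]@p+T[:3,3]
    r=T[:3,:3]@d; return T[:3,3]+r*(z-T[2,3])/r[2]
def cloud(im):
    h,w=im['z_map'].shape;u,v=np.meshgrid(np.arange(w),np.arange(h));T=np.array(im['cam_to_world'])
    p=np.stack([u,v,np.ones_like(u)],-1)@np.linalg.inv(im['mtx']).T*im['z_map'][...,None]
    return p@T[:3,:3].T+T[:3,3]
def save(im,n,crop=None,s=1):
    a=im['image'][...,::-1]
    if crop: l,t,w,h=crop;a=a[t:t+h,l:l+w]
    cv2.imwrite('pics/'+n+'.png',cv2.resize(a,None,fx=s,fy=s,interpolation=cv2.INTER_CUBIC))
E
python3 - <<'E'
from h import *
ims={c:get_image(c) for c in('top','side')}
for c in ims: save(ims[c],c+'0'); print(c,np.round(ims[c]['cam_to_world'],3).tolist())
for c in ims:
  for l in ['board','tray','tray_mouth','tub','stand','stand_tip','roll_a','roll_b','roll_c','roll_d','core_a','cap','ramekin','dispenser']:
    for d in landmark_of(c,l)[:4]:
      u,v=d['at'];
      if d['p']>.2: print(c,l,np.round([u,v,d['p']],2),np.round(world(ims[c],u,v)))
o=get_obs();print(o['eef_pos'],o['orientation'])
E
```

```text
top [[0.004, -0.993, 0.114, 414.385], [-1.0, -0.003, 0.01, -8.823], [-0.009, -0.114, -0.993, 911.146], [0.0, 0.0, 0.0, 1.0]]
side [[0.985, -0.126, 0.119, 388.546], [-0.173, -0.739, 0.651, -632.712], [0.006, -0.661, -0.75, 798.838], [0.0, 0.0, 0.0, 1.0]]
top board [313.4  182.2    0.79] [557.  13.  20.]
top tray [308.3  145.4    0.84] [649.  26.  20.]
top tray [298.3  199.6    0.36] [515.  49.  18.]
top tray_mouth [274.6  143.9    0.75] [652. 108.  22.]
top tub [462.4  219.8    0.65] [ 468. -349.    6.]
top tub [299.1  196.8    0.59] [522.  47.  17.]
top stand [167.8  213.7    0.63] [479. 359.  29.]
top stand [196.6  271.5    0.57] [343. 285.  29.]
top stand_tip [180.4  274.9    0.82] [341. 296.  99.]
top stand_tip [145.3  211.2    0.66] [477. 368. 125.]
top roll_a [255.   220.6    0.73] [464. 153.  17.]
top roll_a [299.9 197.6   0.7] [520.  45.  15.]
top roll_a [382.7  215.5    0.66] [ 477. -154.   19.]
top roll_b [255.   220.6    0.73] [464. 153.  17.]
top roll_b [299.9 197.6   0.7] [520.  45.  15.]
top roll_b [382.7  215.5    0.66] [ 477. -154.   19.]
top roll_c [255.   220.6    0.
[... 1725 characters left out ...]
178.   39.]
side roll_c [315.9  191.1    0.56] [518.  32.  32.]
side roll_d [309.6  266.2    0.75] [ 469. -168.   32.]
side roll_d [286.3  161.9    0.75] [463. 140.  32.]
side roll_d [393.7  256.1    0.72] [ 643. -178.   39.]
side roll_d [315.9  191.1    0.56] [518.  32.  32.]
side core_a [370.   212.1    0.55] [626. -53.  35.]
side core_a [368.7 197.7   0.5] [634. -12.  35.]
side cap [278.7   85.8    0.65] [474. 358. 105.]
side ramekin [395.9  254.2    0.73] [ 645. -180.   50.]
side dispenser [357.5  146.9    0.68] [642. 136.  58.]
side dispenser [276.2   83.     0.32] [468. 358. 115.]
[204.08282797 537.58415477 303.91102371] [ 1.80433835e-01  9.83587124e-01  2.16516147e-05 -1.66266507e-06]
```

View pics/top0.png

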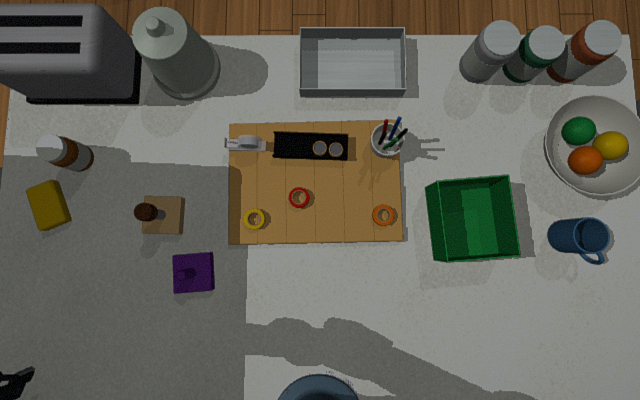

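View pics/side0.png

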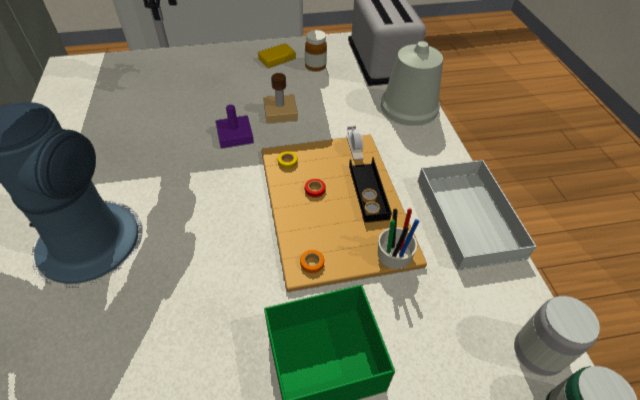

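The top view shows three rolls: yellow (255,219), red (300,197) and orange (384,215). The black tray (311,146) holds two cores at (320,148) and (336,149), and the green tub is at (473,218). The pine stand with its cap is at (163,215).

Look-alikes:
- **Stand:** the purple stand at (194,272) is not meant.
- **Tray or tub:** the grey bin at (352,62) is not meant.
- **Rolls:** the fruit at (585,145) is not meant.

Next I'll measure accurately and check a close crop.

```bash
cat >> h.py <<'E'
def rolls(im):
    hsv=cv2.cvtColor(im['image'],cv2.COLOR_RGB2HSV);P=cloud(im);out={}
    for n,(a,b) in dict(red=(-6,6),orange=(11,18),yellow=(24,34),blue=(100,125)).items():
        h=hsv[...,0].astype(int);h=np.where(h>170,h-180,h)
        m=(h>=a)&(h<=b)&(hsv[...,1]>185)&(hsv[...,2]>90)&(P[...,2]>22)&(P[...,2]<120)&(P[...,0]>300)&(P[...,0]<720)&(abs(P[...,1])<440)
        k,l,s,c=cv2.connectedComponentsWithStats(m.astype(np.uint8))
        for i in range(1,k):
            if s[i,4]>40:
                (u,v),r=cv2.minEnclosingCircle(np.argwhere(l==i)[:,::-1].astype(np.float32))
                q=P[l==i];out.setdefault(n,[]).append((s[i,:4].tolist(),s[i,4],np.round([u,v,r],1),np.round(np.median(q[q[:,2]>np.percentile(q[:,2],50)],0),1),np.round((q[:,:2].min(0)+q[:,:2].max(0))/2,1)))
    return out
E
python3 - <<'E'
from h import *
for c in('top','side'):
  im=get_image(c);P=cloud(im)
  for k,v in rolls(im).items(): print(c,k,v)
  for l in ['tray','tub','stand','cap','core_a','ramekin','dispenser','board']:
    for d in trace(c,l)[:3]:
      if d['p']<.35: continue
      q=P[d['region']]
      q=q[(q[:,2]>5)]
      r=cv2.minAreaRect(q[:,:2].astype(np.float32))
      hi=q[q[:,2]>np.percentile(q[:,2],90)]
      print(c,l,round(d['p'],2),d['box'],'rect',np.round(r[0],1),np.round(r[1],1),round(r[2],1),'z',np.round(np.percentile(q[:,2],[2,50,98]),1),'top c',np.round(np.median(hi,0),1),np.round((hi.min(0)+hi.max(0))/2,1))
  if c=='top': save(im,'crop1',(140,110,260,150),3)
E
```

```text
top red [([289, 188, 20, 19], np.int32(142), array([298.5, 197. ,  10. ]), array([516.9,  41.8,  33.7]), array([519.4,  47.8]))]
top orange [([372, 205, 22, 21], np.int32(188), array([382.6, 214.7,  10.7]), array([ 477.2, -155.7,   33.6]), array([ 477.4, -152.1]))]
top yellow [([244, 209, 21, 20], np.int32(154), array([253.7, 218.2,  10.4]), array([471.2, 154.4,  33.3]), array([467.9, 153. ]))]
top tray 0.97 [273.2, 129.2, 74.5, 32.9] rect [549.4  25.4] [180.5 267.1] 87.7 z [17.5 21.6 45.4] top c [622.5  12.4  44.3] [546.1  21.8 477.1]
top stand 0.93 [174.4, 253.4, 43.9, 39.4] rect [353.5 164.6] [ 90.  356.5] 5.2 z [ 12.6  29.5 100.1] top c [343.4 291.4  97.3] [372.3 150.9 487.4]
top stand 0.6 [144.3, 195.0, 41.2, 40.9] rect [469.7 203.9] [430.   91.2] 87.4 z [ 9.6 29.3 65.1] top c [476.  365.9  44.1] [467.5 199.9 471.7]
top stand 0.49 [136.7, 204.2, 21.8, 17.4] rect [456.5 192.3] [409.2  38.9] 83.6 z [ 93.5 121.5 125. ] top c [479.5 373.7 124.4] [454.4 191.6 517.6]
top cap 0.75 [134.5, 203.7, 23.5, 20.1] rect [457.  199.6] [423.7  38.9] 83.7 z [ 93.4 121.5 125. ] top c [479.5 373.7 
[... 2468 characters left out ...]
32.9 37.8] top c [ 6.372e+02 -6.000e-01  3.700e+01] [ 521.  -310.   417.5]
side ramekin 0.9 [376.2, 207.2, 41.3, 64.7] rect [ 558.9 -359.8] [638.5  79.9] 65.2 z [ 17.3  56.3 145.4] top c [ 647.5 -168.9  140.8] [ 532.7 -386.5  464.5]
side dispenser 0.57 [346.3, 127.3, 17.4, 33.6] rect [ 536.1 -208.4] [897.2  48.3] 73.9 z [16.8 48.  78.6] top c [645.8 161.5  77.3] [ 523.1 -229.1  437.5]
side dispenser 0.46 [262.5, 281.5, 131.4, 118.5] rect [ 471.1 -446.5] [185.3 362.8] 3.1 z [  5.1  57.9 101.1] top c [ 447.6 -376.3  100.2] [ 465.4 -447.6  449. ]
side board 0.81 [261.3, 133.5, 167.1, 155.9] rect [ 554.9 -206.1] [860. 315.] 88.8 z [12.9 17.6 20.7] top c [530.5 -23.7  20. ] [ 549.3 -207.3  409.2]
```

View pics/crop1.png

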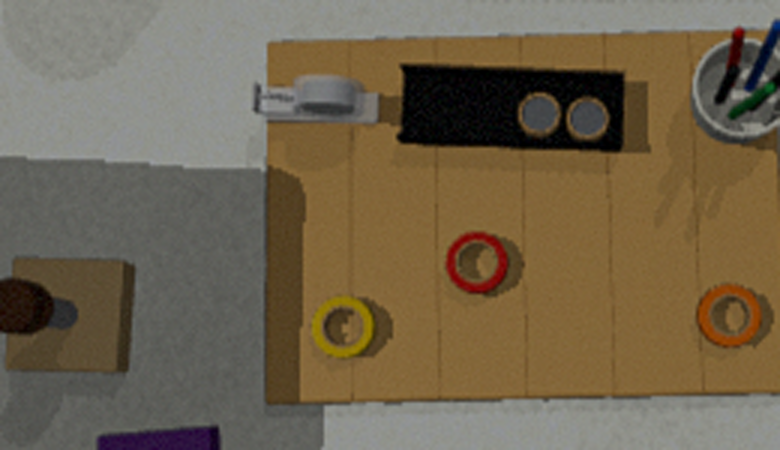

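The crop confirms the tray: its open end is at the left (world +y) and two cores lie in its right half. The pine stand carries the dark cap. Next I'll fit exact poses from both depth maps.

```bash
cat >> h.py <<'E'
from scipy.spatial.transform import Rotation as R
def pts(box,ims=None):
    """world points of both cameras inside [x0,x1,y0,y1,z0,z1]"""
    o=[]
    for c in('top','side'):
        P=cloud(ims[c] if ims else get_image(c)).reshape(-1,3)
        o.append(P[(P[:,0]>box[0])&(P[:,0]<box[1])&(P[:,1]>box[2])&(P[:,1]<box[3])&(P[:,2]>box[4])&(P[:,2]<box[5])])
    return o
def circ(q):
    A=np.c_[2*q[:,:2],np.ones(len(q))];s=np.linalg.lstsq(A,(q[:,:2]**2).sum(1),rcond=None)[0]
    return np.round([s[0],s[1],np.sqrt(s[2]+s[0]**2+s[1]**2)],1)
def go(xyz,yaw,pitch=0,o=None):
    """row (shares) that takes the tool from here to xyz; yaw deg = heading of tool x when pointing down; pitch deg turns about tool y"""
    o=o or get_obs();R0=R.from_quat(o['orientation']);y=np.radians(yaw)
    R1=R.from_matrix(np.array([[np.cos(y),np.sin(y),0],[np.sin(y),-np.cos(y),0],[0,0,-1]]).astype(float))*R.from_euler('y',pitch,degrees=True)
    d=R0.inv().apply(np.array(xyz)-o['eef_pos'])/500;w=(R0.inv()*R1).as_rotvec()/1.5
    print(xyz,np.round(d,4),np.round(w,4),'deg',round(np.degrees(np.linalg.norm(w)*1.5),1),'mm',round(np.linalg.norm(d)*500))
E
python3 - <<'E'
from h import *
ims={c:get_image(c) for c in('top','side')}
def rect(q):
    r=cv2.minAreaRect(q[:,:2].astype(np.float32));return np.round(r[0],1),np.round(r[1],1),round(r[2],1),len(q)
for c,q in zip(ims,pts([580,690,-90,108,39,48],ims)): print(c,'tray rim',rect(q))
for c,q in zip(ims,pts([585,690,-90,112,25,38.5],ims)): print(c,'cores',rect(q), q[:,1].min(),q[:,1].max())
for c,q in zip(ims,pts([430,520,310,420,118,130],ims)): print(c,'cap',rect(q),cv2.minEnclosingCircle(q[:,:2].astype(np.float32)),np.median(q[:,2]))
for c,q in zip(ims,pts([400,540,290,430,26,33],ims)): print(c,'block',rect(q))
for c,q in zip(ims,pts([350,590,-480,-240,97,104],ims)): print(c,'tub',rect(q))
for n,b in dict(red=(480,560,10,90),yellow=(430,510,110,190),orange=(440,515,-195,-115)).items():
  for c,q in zip(ims,pts([*b,31,36],ims)): print(c,n,rect(q)[:3],np.round(cv2.minEnclosingCircle(q[:,:2].astype(np.float32))[0],1),circ(q))
E
```

```text
top tray rim (array([645.4,  20.2]), array([177.6,  61.5]), 88.1, 290)
side tray rim (array([643.1,  18.4]), array([178.9,  60.9]), 88.1, 260)
top cores (array([644.2,  21.9]), array([177.9,  58.7]), 88.0, 536) -66.4159252195874 110.13866554299503
side cores (array([642.1,  19.6]), array([181.9,  60.3]), 88.4, 598) -71.23646074860346 111.28543443789613
top cap (array([476.5, 375.4]), array([37.7, 36.6]), 89.3, 266) ((477.5851135253906, 374.86358642578125), 20.305076599121094) 122.22467615703749
side cap (array([475.7, 375. ]), array([39.2, 36.4]), 57.9, 112) ((474.86114501953125, 374.9714660644531), 20.284584045410156) 122.25339440561766
top block (array([477.3, 375.7]), array([90.9, 89.1]), 89.6, 1068)
side block (array([475.2, 375.2]), array([94.5, 89.3]), 89.5, 529)
top tub (array([ 468. , -347.9]), array([179.8, 161.2]), 5.1, 610)
side tub (array([ 465.8, -348.2]), array([180.1, 161.2]), 5.1, 999)
top red (array([519.6,  47.6]), array([48.1, 45.5]), 0.4) [520.2  47.9] [520.2  47.6  20.2]
side red (array([518.5,  46.1]), array([47.7, 47.7]), 77.6) [518.6  46.5] [517.8  46.4  20. ]
top yellow (array([468.5, 152.9]), array([47.5, 47.7]), 32.8) [468.6 153.2] [468.3 153.1  20.1]
side yellow (array([465.5, 150.6]), array([47.2, 45.5]), 78.9) [465.8 151. ] [465.9 152.2  19.7]
top orange (array([ 479.6, -152.7]), array([47.6, 47.4]), 89.6) [ 478.7 -152.4] [ 478.5 -152.4   20. ]
side orange (array([ 475.6, -152.8]), array([48.4, 47.6]), 80.5) [ 475.4 -153.4] [ 476.1 -153.3   20.2]
```

```bash
python3 -c "
from h import *
go([644,19.5,240],88.1)"
```

```text
[644, 19.5, 240] [-1.1903 -0.6565  0.1278] [ 1.000e-04 -0.000e+00  8.274e-01] deg 71.1 mm 683
```

Emit:
arm_command(moves=[[-0.9,-0.5,0,0,0,0.6],[-0.9,-0.5,0,0,0,0.6],[-0.9,-0.5,0,0,0,0.6],[-0.9,-0.5,0,0,0,0.6],[-0.9,-0.5,0,0,0,0.6],[-0.9,-0.5,0,0,0,0.6],[-0.9,-0.5,0,0,0,0.6],[-0.9,-0.5,0,0,0,0.6],[-0.9,-0.5,0,0,0,0.6],[-0.9,-0.5,0,0,0,0.6]], fingers=1)

```text
time: 3.75
eef_pos: [536.3, 143.7, 303.7]
orientation: [0.591, 0.807, 0.0, -0.0]
contact_force: [-0.2, 0.2, -0.2]
width: 0.999
grasp_force: 0.0
```

```bash
python3 -c "
from h import *
go([644,19.5,200],88.1);o=get_obs();print(o['time'],o['eef_pos'],o['joint_pos'])"
```

```text
[644, 19.5, 200] [-0.302   0.1306  0.2071] [-0.0003 -0.0004  0.2263] deg 19.5 mm 194
3.75 [536.25598172 143.72709886 303.69273074] [1.47324137e-01 3.36751838e-01 2.16462104e-02 1.25617308e+00
 6.39184627e-04 1.41180502e+00]
```

Emit:
arm_command(moves=[[-0.302,0.131,0.2,0,0,0.226],[-0.302,0.131,0.2,0,0,0.226],[-0.302,0.131,0.2,0,0,0.226],[-0.302,0.131,0.2,0,0,0.226],[-0.302,0.131,0.2,0,0,0.226],[-0.302,0.131,0.2,0,0,0.226]])

```text
time: 4.5
eef_pos: [643.9, 22.2, 205.5]
orientation: [0.717, 0.697, 0.001, 0.0]
contact_force: [-0.4, -0.3, -0.4]
width: 0.996
grasp_force: 0.0
```

```bash
python3 -c "
from h import *
go([644,19.5,94],88.1);o=get_obs();print(o['time'],o['eef_pos'],o['joint_pos'])"
```

```text
[644, 19.5, 94] [-5.400e-03  1.000e-04  2.229e-01] [ 0.001  -0.0004  0.0031] deg 0.3 mm 111
4.5 [643.86723027  22.16466227 205.45951826] [-6.42181607e-02  5.57287059e-01  1.09292208e-01  1.12130670e+00
  5.81815217e-04  1.53508762e+00]
```

Emit:
arm_command(moves=[[0,0,0.08,0,0,0],[0,0,0.16,0,0,0],[0,0,0.2,0,0,0],[0,0,0.218,0,0,0],[0,0,0.218,0,0,0],[0,0,0.218,0,0,0]])

```text
time: 5.25
eef_pos: [645.2, 20.4, 96.6]
orientation: [0.718, 0.696, 0.001, 0.001]
contact_force: [0.4, -0.1, 0.2]
width: 0.998
grasp_force: 0.0
```

Emit:
arm_command(moves=[[0,0,0,0,0,0],[0,0,0,0,0,0],[0,0,0,0,0,0],[0,0,0,0,0,0],[0,0,0,0,0,0],[0,0,0,0,0,0]], fingers=-1, newtons=60)

```text
time: 6.0
eef_pos: [645.2, 20.1, 96.3]
orientation: [0.718, 0.696, 0.001, 0.001]
contact_force: [0.1, 0.7, 5.1]
width: 0.688
grasp_force: 66.1
```

Emit:
arm_command(moves=[[0,0,-0.01,0,0,0],[0,0,-0.03,0,0,0],[0,0,-0.07,0,0,0],[0,0,-0.12,0,0,0],[0,0,-0.18,0,0,0],[0,0,-0.24,0,0,0],[0,0,-0.3,0,0,0],[0,0,-0.34,0,0,0],[0,0,-0.34,0,0,0]])

```text
time: 7.12
eef_pos: [645.2, 20.1, 267.0]
orientation: [0.718, 0.696, 0.001, 0.001]
contact_force: [0.4, -0.2, -2.6]
width: 0.685
grasp_force: 65.2
```

```bash
python3 -c "
from h import *
im=get_image('side');save(im,'lift',(250,80,220,160),3)
o=get_obs();print(o['time'],o['eef_pos'],o['joint_pos'],o['width'],o['contact_force'])
az=np.degrees(np.arctan2(-348,467))
for r in [0]:
  c=np.array([467,-348.]);
  # target tool down above tub at TCP = tub centre minus 54 radial
  for g in range(3):
    u=None
  import math
  t=c.copy()
  q1=math.atan2(t[1],t[0])-math.asin(63/np.hypot(*t)); u=np.array([math.cos(q1),math.sin(q1)]);print('q1',q1,math.degrees(q1)+180)
  go([*(t-54*u).round(1),270],math.degrees(q1)+180)
"
```

```text
7.175 [644.52057313  20.10988979 265.36497589] [-6.71709758e-02  5.34535492e-01  2.27566575e-01  1.26253566e+00
  1.05278175e-04  1.53466169e+00] 0.6873301776114803 [ 0.21300409  0.11528921 -2.12559701]
q1 -0.7487950981835904 137.09720115399617
[np.float64(427.4), np.float64(-311.2), 270] [-0.6758 -0.4135 -0.0098] [ 8.000e-04  3.000e-04 -5.687e-01] deg 48.9 mm 396
```

View pics/lift.png

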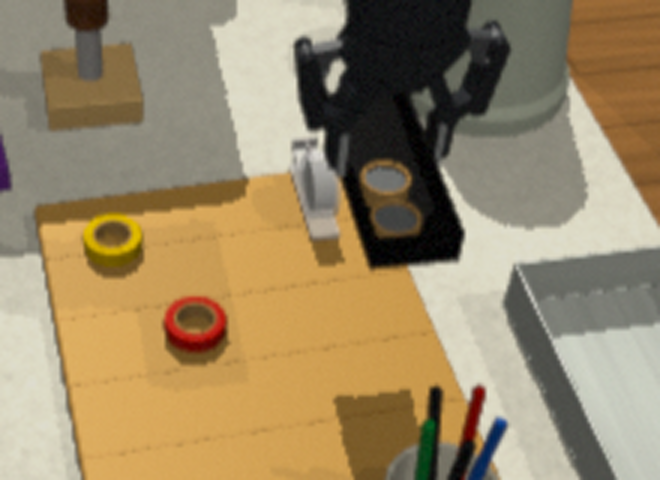

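The tray is held level, and both cores sit inside at (385,180) and (400,215).

```bash
python3 -c "
from h import *
go([540.2,-416.1,267],137.1)"
```

```text
[540.2, -416.1, 267] [-0.8785 -0.1815 -0.0036] [ 8.000e-04  3.000e-04 -5.687e-01] deg 48.9 mm 449
```

Emit:
arm_command(moves=[[-0.02,-0.004,0,0,0,-0.013],[-0.06,-0.012,0,0,0,-0.04],[-0.11,-0.023,0,0,0,-0.07],[-0.17,-0.035,0,0,0,-0.11],[-0.23,-0.048,0,0,0,-0.15],[-0.29,-0.06,0,0,0,-0.19],[-0.35,-0.072,0,0,0,-0.227],[-0.41,-0.085,0,0,0,-0.265],[-0.47,-0.097,0,0,0,-0.304],[-0.53,-0.11,0,0,0,-0.343]])

```text
time: 8.43
eef_pos: [579.7, -244.2, 263.2]
orientation: [0.516, 0.856, -0.0, -0.001]
contact_force: [0.8, 0.2, -2.5]
width: 0.687
grasp_force: 65.2
```

Emit:
arm_command(moves=[[0,0,0,0,0,0],[0,0,0,0,0,0],[0,0,0,0,0,0]])

```text
time: 8.8
eef_pos: [580.9, -242.2, 264.4]
orientation: [0.517, 0.856, 0.0, -0.001]
contact_force: [-0.6, -0.1, -2.3]
width: 0.684
grasp_force: 65.2
```

```bash
python3 -c "
from h import *
go([540.2,-416.1,267],137.1);print(get_obs()['eef_pos'],get_obs()['joint_pos'])"
```

```text
[540.2, -416.1, 267] [-0.2698 -0.2341 -0.0054] [-1.000e-04 -7.000e-04 -2.251e-01] deg 19.3 mm 179
[ 580.9422525 -242.2203064  264.4039498] [-4.95875181e-01  5.03360981e-01  1.74026275e-01  1.24254025e+00
  2.84525119e-04  5.90512807e-01]
```

Emit:
arm_command(moves=[[-0.02,-0.017,0,0,0,-0.016],[-0.06,-0.052,0,0,0,-0.05],[-0.11,-0.095,0,0,0,-0.09],[-0.16,-0.14,0,0,0,-0.135],[-0.21,-0.18,0,0,0,-0.175],[-0.25,-0.217,0,0,0,-0.21],[-0.27,-0.234,0,0,0,-0.225],[-0.27,-0.234,0.04,0,0,-0.225],[-0.27,-0.234,0.09,0,0,-0.225],[-0.27,-0.234,0.13,0,0,-0.225]])

```text
time: 10.05
eef_pos: [540.5, -415.9, 198.6]
orientation: [0.366, 0.931, 0.0, -0.0]
contact_force: [0.3, -0.0, -3.1]
width: 0.687
grasp_force: 65.2
```

```bash
python3 -c "
from h import *
go([540.2,-416.1,200],137.1);print(get_obs()['eef_pos'],get_obs()['joint_pos'])"
```

```text
[540.2, -416.1, 200] [ 0.0001 -0.0006 -0.0027] [ 0.0001 -0.0007  0.0002] deg 0.1 mm 1
[ 540.45635454 -415.90154876  198.63767546] [-7.48892963e-01  6.41919092e-01  2.38590028e-01  1.16857687e+00
  1.42017411e-04 -4.03389796e-04]
```

Emit:
arm_command(moves=[[0.022,0,-0.02,0,0,-0.09],[0.045,0,-0.041,0,0,-0.175],[0.071,0,-0.056,0,0,-0.262],[0.099,0,-0.07,0,0,-0.349],[0.128,0,-0.077,0,0,-0.436],[0.159,0,-0.083,0,0,-0.524],[0.19,0,-0.083,0,0,-0.611],[0.22,0,-0.081,0,0,-0.698]])

```text
time: 11.05
eef_pos: [459.8, -340.9, 240.5]
orientation: [-0.151, 0.989, -0.0, 0.0]
contact_force: [-0.2, -0.7, -2.3]
width: 0.686
grasp_force: 65.3
```

I put the turn in rz instead of ry, so the tray only yawed and stayed level. I'll go back and repeat it about ry.

```bash
python3 -c "
from h import *
go([540.2,-416.1,200],137.1);im=get_image('top');save(im,'yaw',(380,100,180,180),3)"
```

```text
[540.2, -416.1, 200] [-0.1086 -0.1916  0.0812] [-1.000e-04  2.000e-04  7.012e-01] deg 60.3 mm 117
```

View pics/yaw.png

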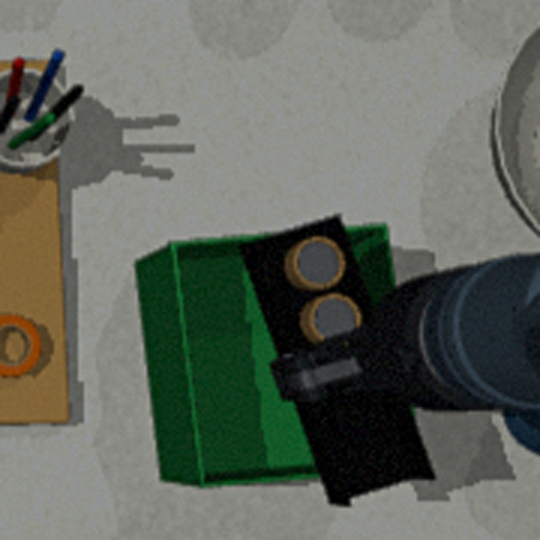

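The tray is still level above the tub, with both cores in it at (317,262) and (332,318). I'll return to the start pose now.

Emit:
arm_command(moves=[[-0.014,-0.024,0.0,0,0,0.08],[-0.028,-0.048,0.0,0,0,0.17],[-0.041,-0.072,0.0,0,0,0.26],[-0.055,-0.096,0.01,0,0,0.35],[-0.069,-0.12,0.02,0,0,0.44],[-0.083,-0.144,0.04,0,0,0.53],[-0.097,-0.168,0.06,0,0,0.62],[-0.108,-0.192,0.08,0,0,0.7],[-0.108,-0.192,0.08,0,0,0.701]])

```text
time: 12.22
eef_pos: [539.9, -417.6, 198.9]
orientation: [0.368, 0.93, 0.0, -0.001]
contact_force: [0.3, 0.5, -1.8]
width: 0.689
grasp_force: 65.3
```

Emit:
arm_command(moves=[[0.022,0,-0.02,0,-0.09,0],[0.045,0,-0.041,0,-0.175,0],[0.071,0,-0.056,0,-0.262,0],[0.099,0,-0.07,0,-0.349,0],[0.128,0,-0.077,0,-0.436,0],[0.159,0,-0.083,0,-0.524,0],[0.19,0,-0.083,0,-0.611,0],[0.22,0,-0.081,0,-0.698,0],[0.25,0,-0.074,0,-0.785,0],[0.278,0,-0.063,0,-0.873,0]])

```text
time: 13.48
eef_pos: [525.5, -374.3, 296.6]
orientation: [0.306, 0.761, -0.216, 0.529]
contact_force: [0.4, -0.1, -1.5]
width: 0.685
grasp_force: 65.5
```

Emit:
arm_command(moves=[[0,0,0,0,0,0],[0,0,0,0,0,0],[0,0,0,0,0,0],[0,0,0,0,0,0],[0,0,0,0,0,0],[0,0,0,0,0,0]])

```text
time: 14.22
eef_pos: [524.8, -374.7, 294.1]
orientation: [0.307, 0.763, -0.216, 0.527]
contact_force: [-0.1, -1.0, -2.6]
width: 0.684
grasp_force: 65.6
```

```bash
python3 -c "
from h import *
save(get_image('side'),'tip',(240,200,220,200),2.5)
o=get_obs();print(o['eef_pos'],o['joint_pos'],o['contact_force'])"
```

```text
[ 524.82535338 -374.68779303  294.08019907] [-0.69000249  0.1520522  -1.01898766 -0.80987619 -0.07653001  0.02347801] [ 0.09030243 -0.97465361 -1.91833223]
```

View pics/tip.png

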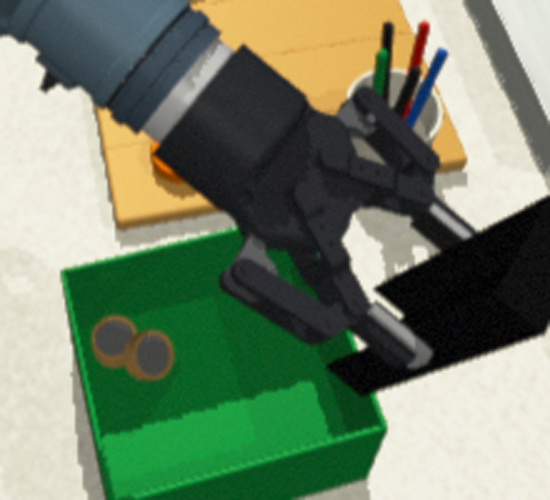

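Both cores are in the tub at (115,340) and (150,355), and the tray is empty. I'll level it and carry it back.

```bash
python3 -c "
from h import *
go([540,-400,280],137.1)"
```

```text
[540, -400, 280] [ 0.0063 -0.0151  0.0633] [-0.0115  0.8071 -0.0103] deg 69.4 mm 33
```

Emit:
arm_command(moves=[[0,0,0,0,0.12,0],[0,0,0,0,0.12,0]])

```text
time: 14.52
eef_pos: [524.9, -374.7, 294.5]
orientation: [0.326, 0.807, -0.187, 0.455]
contact_force: [0.1, -1.9, -1.2]
width: 0.685
grasp_force: 65.5
```

```bash
python3 -c "
from h import *
o=get_obs();print(o['eef_pos'],o['joint_pos'])
go([540,-400,280],137.1)"
```

```text
[ 524.93804996 -374.68507391  294.48189527] [-0.69287163  0.07442313 -0.86736146 -0.39804146 -0.06844691  0.03544492]
[540, -400, 280] [-0.0045 -0.0152  0.0637] [-0.0103  0.6856 -0.011 ] deg 58.9 mm 33
```

Commanded poses are clamped to what the arm reaches, so shifts start from where it actually stands. I'll continue.

Emit:
arm_command(moves=[[-0.004,-0.015,0.06,-0.01,0.11,-0.01],[-0.004,-0.015,0.064,-0.01,0.22,-0.01],[-0.004,-0.015,0.064,-0.01,0.33,-0.01],[-0.004,-0.015,0.064,-0.01,0.44,-0.01],[-0.004,-0.015,0.064,-0.01,0.55,-0.01],[-0.004,-0.015,0.064,-0.01,0.64,-0.011],[-0.004,-0.015,0.064,-0.01,0.686,-0.011],[-0.004,-0.015,0.064,-0.01,0.686,-0.011],[-0.004,-0.015,0.064,-0.01,0.686,-0.011]])

```text
time: 15.65
eef_pos: [540.4, -400.1, 279.3]
orientation: [0.366, 0.931, -0.001, 0.002]
contact_force: [0.7, -0.6, -1.6]
width: 0.686
grasp_force: 65.5
```

```bash
python3 -c "
from h import *
o=get_obs();print(o['eef_pos'],o['joint_pos'])
go([644.5,20,270],88.1)"
```

```text
[ 540.35851486 -400.09616722  279.29605971] [-7.31490673e-01  5.92352743e-01  3.60700355e-01  1.33533040e+00
 -3.98321713e-04  1.74045534e-02]
[644.5, 20, 270] [0.4195 0.7572 0.0167] [0.0009 0.0025 0.57  ] deg 49.0 mm 433
```

Emit:
arm_command(moves=[[0.04,0.075,0,0,0,0.057],[0.08,0.15,0,0,0,0.114],[0.125,0.227,0,0,0,0.17],[0.168,0.303,0,0,0,0.228],[0.21,0.379,0,0,0,0.285],[0.252,0.454,0,0,0,0.342],[0.294,0.53,0,0,0,0.4],[0.336,0.606,0,0,0,0.456],[0.378,0.68,0,0,0,0.513],[0.42,0.757,0,0,0,0.57]])

```text
time: 16.9
eef_pos: [643.6, 21.8, 279.8]
orientation: [0.72, 0.694, 0.001, 0.002]
contact_force: [0.1, -0.5, -2.3]
width: 0.689
grasp_force: 65.5
```

Emit:
arm_command(moves=[[0,0,0,0,0,0],[0,0,0,0,0,0]])

```text
time: 17.15
eef_pos: [643.5, 20.2, 279.4]
orientation: [0.718, 0.696, 0.0, 0.002]
contact_force: [0.3, 0.3, -2.5]
width: 0.687
grasp_force: 65.5
```

```bash
python3 -c "
from h import *
o=get_obs();print(o['eef_pos'],o['joint_pos'])
go([644.5,20,110],88.1);
ims={c:get_image(c) for c in('top','side')}
P=cloud(ims['side']).reshape(-1,3);q=P[(P[:,0]>600)&(P[:,0]<690)&(P[:,1]>-80)&(P[:,1]<120)&(P[:,2]>170)&(P[:,2]<230)]
h=[ (round(a),np.round(np.percentile(q[abs(q[:,1]-a)<5][:,2],[5,50,95]),1)) for a in (-60,-40,80,100) if (abs(q[:,1]-a)<5).sum()>5];print(h)
"
```

```text
[643.49969134  20.22581841 279.4296416 ] [-0.06631037  0.52824799  0.2534116   1.29350148 -0.00201258  1.53677647]
[644.5, 20, 110] [3.000e-04 1.200e-03 3.389e-01] [0.0016 0.0014 0.0006] deg 0.2 mm 169
[(-60, array([203.1, 224.5, 226.9])), (-40, array([202.9, 204.8, 227.1])), (80, array([201.7, 204.2, 225.2])), (100, array([202.3, 203.7, 209. ]))]
```

Emit:
arm_command(moves=[[0,0.002,0.07,0,0,0],[0,0.002,0.15,0,0,0],[0,0.002,0.23,0,0,0],[0,0.002,0.3,0,0,0],[0,0.002,0.34,0,0,0],[0,0.002,0.357,0,0,0],[0,0.002,0.363,0,0,0],[0,0.002,0.366,0,0,0],[0,0.002,0.366,0,0,0]])

```text
time: 18.38
eef_pos: [645.9, 19.9, 96.8]
orientation: [0.719, 0.695, 0.0, 0.002]
contact_force: [0.7, 0.9, -2.4]
width: 0.69
grasp_force: 65.5
```

Emit:
arm_command(moves=[[0,0,0,0,0,0],[0,0,0,0,0,0]])

```text
time: 18.62
eef_pos: [645.5, 20.0, 96.3]
orientation: [0.719, 0.695, 0.0, 0.001]
contact_force: [0.2, -0.2, -2.0]
width: 0.684
grasp_force: 65.5
```

Still hanging very slightly, so down another 1.5 mm, then release.

Emit:
arm_command(moves=[[0,0,0.003,0,0,0],[0,0,0.003,0,0,0]])

```text
time: 18.88
eef_pos: [645.5, 20.0, 96.3]
orientation: [0.719, 0.695, 0.0, 0.001]
contact_force: [-3.4, 0.3, 8.3]
width: 0.689
grasp_force: 66.7
```

Emit:
arm_command(moves=[[0,0,0,0,0,0],[0,0,0,0,0,0],[0,0,0,0,0,0],[0,0,0,0,0,0]], fingers=1)

```text
time: 19.38
eef_pos: [645.2, 20.0, 94.3]
orientation: [0.719, 0.695, -0.0, 0.001]
contact_force: [-0.2, 0.4, 0.2]
width: 1.0
grasp_force: 0.0
```

Emit:
arm_command(moves=[[0,0,-0.04,0,0,0],[0,0,-0.12,0,0,0],[0,0,-0.22,0,0,0],[0,0,-0.34,0,0,0],[0,0,-0.4,0,0,0],[0,0,-0.4,0,0,0]])

```text
time: 20.12
eef_pos: [646.6, 20.2, 297.8]
orientation: [0.719, 0.695, 0.002, 0.003]
contact_force: [1.1, 0.6, -0.8]
width: 1.0
grasp_force: 0.0
```

```bash
python3 -c "
from h import *
o=get_obs();print(o['eef_pos'],o['joint_pos'])
import math
# cap grasp: closing line tangential/radial choice
go([476.2,375.3,250],141)"
```

```text
[646.59349805  20.20798216 297.78124035] [-6.62494361e-02  5.28001590e-01  3.00087555e-01  1.33500303e+00
 -1.39110157e-03  1.53764202e+00]
[476.2, 375.3, 250] [ 0.6987 -0.3648  0.0916] [ 0.0043  0.0034 -0.6155] deg 52.9 mm 397
```

Emit:
arm_command(moves=[[0.1,-0.052,0.01,0,0,-0.088],[0.2,-0.104,0.02,0,0,-0.176],[0.3,-0.157,0.04,0,0,-0.264],[0.4,-0.209,0.05,0,0,-0.352],[0.5,-0.261,0.065,0,0,-0.44],[0.6,-0.313,0.078,0,0,-0.528],[0.699,-0.365,0.09,0.003,0.003,-0.6155],[0.699,-0.365,0.09,0.003,0.003,-0.6155],[0.699,-0.365,0.09,0.003,0.003,-0.6155],[0.699,-0.365,0.09,0.003,0.003,-0.6155]])

```text
time: 21.38
eef_pos: [474.8, 374.3, 248.2]
orientation: [0.335, 0.942, -0.001, -0.002]
contact_force: [0.1, -0.2, -0.3]
width: 0.999
grasp_force: 0.0
```

```bash
python3 -c "
from h import *
o=get_obs();print(o['eef_pos'],o['joint_pos'])
go([476.2,375.3,164],141)
for c,q in zip('ts',pts([580,700,-90,130,15,60])): 
  q=q[q[:,2]>38];r=cv2.minAreaRect(q[:,:2].astype(np.float32));print(c,'tray',r,np.percentile(q[:,2],[5,95]))
save(get_image('top'),'back')
"
```

```text
[474.7985008  374.29063557 248.21693946] [0.56162028 0.45998867 0.06250202 1.17770521 0.00268468 1.24456438]
[476.2, 375.3, 164] [-0.0016  0.0039  0.1684] [-0.0022 -0.0026 -0.0015] deg 0.3 mm 84
t tray ((646.5147705078125, 20.789222717285156), (178.75367736816406, 60.92383575439453), 87.82691192626953) [39.06892899 45.78814169]
s tray ((644.6981201171875, 20.43793487548828), (183.19309997558594, 61.66134262084961), 87.98332977294922) [38.3829663  45.39644812]
```

View pics/back.png

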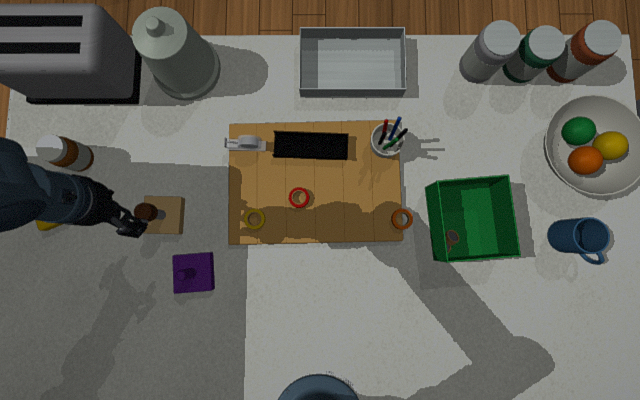

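The empty tray is level on the board at (311,146), and the cores are in the tub at (452,238). The orange roll has been knocked to the board's right edge at (402,218), so I'll re-measure it later. Now the cap.

Emit:
arm_command(moves=[[-0.0016,0.004,0.08,-0.002,-0.0026,-0.0015],[-0.0016,0.004,0.14,-0.002,-0.0026,-0.0015],[-0.0016,0.004,0.168,-0.002,-0.0026,-0.0015],[-0.0016,0.004,0.168,-0.002,-0.0026,-0.0015],[-0.0016,0.004,0.168,-0.002,-0.0026,-0.0015]])

```text
time: 22.15
eef_pos: [476.6, 377.0, 166.1]
orientation: [0.333, 0.943, 0.001, 0.001]
contact_force: [0.5, 1.0, -0.1]
width: 0.999
grasp_force: 0.0
```

Emit:
arm_command(moves=[[0,0,0,0,0,0],[0,0,0,0,0,0],[0,0,0,0,0,0],[0,0,0,0,0,0],[0,0,0,0,0,0],[0,0,0,0,0,0],[0,0,0,0,0,0],[0,0,0,0,0,0]], fingers=-1, newtons=30)

```text
time: 23.15
eef_pos: [476.0, 376.9, 165.4]
orientation: [0.333, 0.943, 0.001, 0.0]
contact_force: [-0.1, 0.2, 5.3]
width: 0.457
grasp_force: 30.1
```

Emit:
arm_command(moves=[[0,0,-0.02,0,0,0],[0,0,-0.06,0,0,0],[0,0,-0.12,0,0,0],[0,0,-0.16,0,0,0],[0,0,-0.16,0,0,0]])

```text
time: 23.78
eef_pos: [476.6, 377.2, 246.5]
orientation: [0.333, 0.943, 0.002, 0.001]
contact_force: [0.5, 1.1, -0.3]
width: 0.463
grasp_force: 30.3
```

```bash
python3 -c "
from h import *
o=get_obs();print(o['eef_pos'],o['contact_force'],o['width'])
go([575,290,240],141)
for c,q in zip('ts',pts([440,510,340,410,93,109])): print(c,'spindle tip',cv2.minAreaRect(q[:,:2].astype(np.float32)),np.median(q[:,2]),len(q),np.median(q,0))
ims={c:get_image(c) for c in('top','side')}
for c,q in zip('ts',pts([440,520,-235,-150,22,45],ims)):
  print(c,'orange',circ(q),cv2.minEnclosingCircle(q[:,:2].astype(np.float32)),np.percentile(q[:,2],[5,50,95]),len(q))
  A=np.c_[q[:,:2],np.ones(len(q))];print(np.linalg.lstsq(A,q[:,2],rcond=None)[0])
save(ims['side'],'orange',(230,60,150,220),2.7)
for c in ims: print({k:[(w[3],w[4]) for w in v] for k,v in rolls(ims[c]).items()})
"
```

```text
[476.61019441 377.21141584 246.54543818] [ 0.50900871  1.05872081 -0.33925598] 0.4626041317109427
[575, 290, 240] [-0.2627 -0.0124  0.0133] [0.0027 0.0007 0.0015] deg 0.3 mm 132
t spindle tip ((477.402587890625, 375.2702331542969), (22.74577522277832, 21.808191299438477), 9.8406400680542) 98.70583143223837 95 [477.14570609 374.13493377  98.70583143]
s spindle tip ((475.68310546875, 374.0891418457031), (22.235015869140625, 18.13795280456543), 43.60234451293945) 98.29691322230155 41 [475.4496622  371.34738538  98.29691322]
t orange [ 470.6 -194.8   21. ] ((478.87841796875, -185.26654052734375), 40.136802673339844) [23.95256884 32.54876337 35.21518893] 257
[-9.47273340e-03 -2.54032194e-02  3.14433962e+01]
s orange [ 467.  -199.6   20.4] ((473.6660461425781, -196.69888305664062), 31.966928482055664) [23.84249117 32.13914334 34.57758273] 376
[-4.31288658e-03  2.29620304e-02  3.78071901e+01]
{'red': [(array([519.3,  48.9,  33.7]), array([519.6,  47.6]))], 'orange': [(array([ 465.5, -194.8,   34.1]), array([ 469.2, -198.2]))], 'yellow': [(array([464.3, 148. ,  33.7]), array([467.8, 153.8]))]}
{'red': [(array([515.3,  41.4,  33.3]), array([517.5,  46.3]))], 'orange': [(array([ 467.5, -203.5,   33.5]), array([ 466.7, -197.7]))], 'yellow': [(array([463.4, 142.4,  33. ]), array([466.1, 152.3]))]}
```

View pics/orange.png

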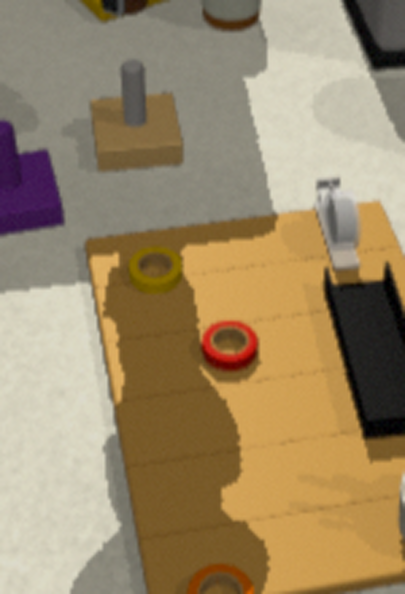

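The view shows the bare spindle on the pine block (132,90). The rolls lie flat: yellow (155,268), red (230,343) and orange (222,582, at the board edge). The cap is in the gripper, so I'll park it upright on the counter at (575,290).

Emit:
arm_command(moves=[[-0.09,-0.004,0,0,0,0],[-0.18,-0.008,0,0,0,0],[-0.263,-0.012,0,0,0,0],[-0.263,-0.012,0.08,0,0,0],[-0.263,-0.012,0.18,0,0,0],[-0.263,-0.012,0.26,0,0,0],[-0.263,-0.012,0.31,0,0,0],[-0.263,-0.012,0.328,0,0,0],[-0.263,-0.012,0.334,0,0,0],[-0.263,-0.012,0.338,0,0,0]])

```text
time: 25.22
eef_pos: [575.1, 289.9, 76.7]
orientation: [0.333, 0.943, 0.001, 0.001]
contact_force: [-0.5, -0.2, 1.3]
width: 0.462
grasp_force: 30.3
```

Emit:
arm_command(moves=[[0,0,0,0,0,0],[0,0,0,0,0,0]])

```text
time: 25.48
eef_pos: [574.9, 289.7, 76.5]
orientation: [0.333, 0.943, 0.001, 0.001]
contact_force: [-0.1, -0.5, -1.0]
width: 0.463
grasp_force: 30.3
```

Emit:
arm_command(moves=[[0,0,0.002,0,0,0],[0,0,0.003,0,0,0],[0,0,0.003,0,0,0]])

```text
time: 25.85
eef_pos: [574.5, 289.6, 74.4]
orientation: [0.333, 0.943, 0.0, 0.0]
contact_force: [-0.2, -0.0, 1.4]
width: 0.456
grasp_force: 30.4
```

Emit:
arm_command(moves=[[0,0,0,0,0,0],[0,0,0,0,0,0],[0,0,0,0,0,0],[0,0,0,0,0,0],[0,0,0,0,0,0]], fingers=1)

```text
time: 26.48
eef_pos: [574.4, 289.5, 74.1]
orientation: [0.333, 0.943, 0.0, 0.0]
contact_force: [-0.5, 0.0, -0.3]
width: 0.995
grasp_force: 0.0
```

Emit:
arm_command(moves=[[0,0,-0.06,0,0,0],[0,0,-0.16,0,0,0],[0,0,-0.26,0,0,0],[0,0,-0.26,0,0,0]])

```text
time: 26.98
eef_pos: [577.2, 290.6, 209.7]
orientation: [0.333, 0.943, 0.004, 0.004]
contact_force: [-0.0, 0.4, 0.8]
width: 1.001
grasp_force: 0.0
```

```bash
python3 -c "
from h import *
o=get_obs();print(o['eef_pos'],o['joint_pos'])
go([467.5,152.8,150],90)"
```

```text
[577.16861138 290.604304   209.70807269] [3.68177483e-01 5.52001597e-01 1.11531914e-01 1.11964381e+00
 4.09057219e-04 1.04651797e+00]
[467.5, 152.8, 150] [-0.0016 -0.3533  0.1161] [7.40e-03 3.00e-04 5.95e-01] deg 51.1 mm 186
```

```bash
python3 -c "
from h import *
go([467.3,152.9,140],141);go([467.3,152.9,95],141)"
```

```text
[467.3, 152.9, 140] [-0.001  -0.3536  0.1361] [0.0063 0.0033 0.0016] deg 0.6 mm 189
[467.3, 152.9, 95] [-0.0006 -0.3545  0.2261] [0.0063 0.0033 0.0016] deg 0.6 mm 210
```

Emit:
arm_command(moves=[[-0.002,-0.1,0.02,0,0,0],[-0.003,-0.2,0.06,0,0,0],[-0.004,-0.3,0.1,0,0,0],[-0.005,-0.349,0.13,0,0,0],[-0.005,-0.349,0.13,0,0,0],[-0.005,-0.349,0.13,0,0,0]])

```text
time: 27.72
eef_pos: [467.6, 152.5, 139.3]
orientation: [0.333, 0.943, 0.001, 0.0]
contact_force: [0.5, -0.6, 0.7]
width: 0.999
grasp_force: 0.0
```

```bash
python3 -c "
from h import *
print(get_obs()['eef_pos']);go([467.3,152.9,95],141)"
```

```text
[467.64806802 152.53264628 139.30391253]
[467.3, 152.9, 95] [ 0.001  -0.      0.0886] [0.0011 0.0002 0.0016] deg 0.2 mm 44
```

Emit:
arm_command(moves=[[0.001,0,0.04,0,0,0],[0.001,0,0.07,0,0,0],[0.001,0,0.086,0,0,0],[0.001,0,0.086,0,0,0]])

```text
time: 28.22
eef_pos: [466.9, 152.9, 96.0]
orientation: [0.332, 0.943, 0.0, 0.0]
contact_force: [0.1, 0.2, 0.6]
width: 0.999
grasp_force: 0.0
```

Emit:
arm_command(moves=[[0,0,0,0,0,0],[0,0,0,0,0,0],[0,0,0,0,0,0],[0,0,0,0,0,0],[0,0,0,0,0,0],[0,0,0,0,0,0],[0,0,0,0,0,0]], fingers=-1, newtons=30)

```text
time: 29.1
eef_pos: [467.0, 152.6, 96.9]
orientation: [0.333, 0.943, 0.001, 0.001]
contact_force: [-1.5, -0.6, 5.4]
width: 0.558
grasp_force: 31.1
```

Emit:
arm_command(moves=[[0,0,-0.04,0,0,0],[0,0,-0.12,0,0,0],[0,0,-0.22,0,0,0],[0,0,-0.26,0,0,0],[0,0,-0.26,0,0,0]])

```text
time: 29.72
eef_pos: [467.6, 152.5, 227.7]
orientation: [0.333, 0.943, 0.001, 0.002]
contact_force: [0.6, -0.2, -0.2]
width: 0.558
grasp_force: 31.3
```

```bash
python3 -c "
from h import *
o=get_obs();print(o['eef_pos'],o['width'])
go([476.3,375.0,225],141)
x,y,z=o['eef_pos']
for c,q in zip('ts',pts([x-70,x+70,y-70,y+70,z-81,z-56])): print(c,circ(q),np.median(q,0),np.percentile(q[:,2],[2,98]),len(q))
print({k:[(w[3],w[4]) for w in v] for k,v in rolls(get_image('side')).items()},{k:[(w[3],w[4]) for w in v] for k,v in rolls(get_image('top')).items()})"
```

```text
[467.63333767 152.50944138 227.74509369] 0.557639345174816
[476.3, 375.0, 225] [0.2658 0.3573 0.0062] [0.0025 0.0017 0.0014] deg 0.3 mm 223
t [475.2 132.6   8. ] [476.976323   132.91972478 162.08405334] [151.64880724 165.57519099] 49
s [461.4 149.3  24.7] [473.63007572 141.42376444 161.20582706] [148.4636607  171.13901763] 262
{'red': [(array([516.6,  40. ,  33.2]), array([518. ,  46.2]))], 'orange': [(array([ 467.3, -201.2,   33.4]), array([ 466.7, -197.8]))]} {'red': [(array([514.3,  43.8,  33.5]), array([518.3,  47.7]))], 'orange': [(array([ 472.4, -196.7,   33.8]), array([ 469.1, -198.2]))]}
```

```bash
python3 -c "
from h import *
im=get_image('side');hsv=cv2.cvtColor(im['image'],cv2.COLOR_RGB2HSV);P=cloud(im)
m=(hsv[...,0]>22)&(hsv[...,0]<35)&(hsv[...,1]>150)&(P[...,2]>140)&(P[...,2]<180);q=P[m];print(len(q),q.min(0),q.max(0))
t=q[q[:,2]>np.percentile(q[:,2],40)];print(np.linalg.lstsq(np.c_[t[:,:2],np.ones(len(t))],t[:,2],rcond=None)[0])
save(im,'held',(240,90,110,90),6)"
```

```text
122 [455.77427986 124.85915568 146.93349244] [487.18827484 175.28115134 163.97716008]
[-4.65335994e-03  1.09636304e-02  1.60817581e+02]
```

View pics/held.png

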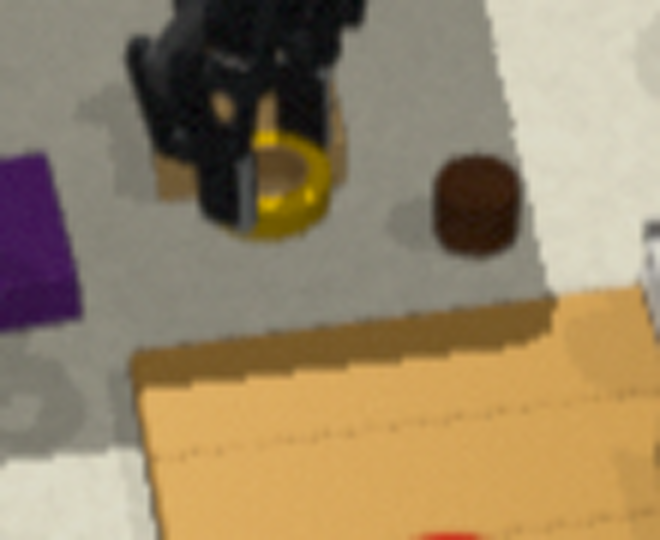

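The side view shows yellow held level at (285,185) and the cap standing upright on the counter at (477,205). I'll carry the roll over to the spindle.

Emit:
arm_command(moves=[[0.05,0.07,0,0,0,0],[0.11,0.15,0,0,0,0],[0.17,0.23,0,0,0,0],[0.23,0.31,0,0,0,0],[0.266,0.357,0,0,0,0],[0.266,0.357,0.04,0,0,0],[0.266,0.357,0.05,0,0,0],[0.266,0.357,0.05,0,0,0]])

```text
time: 30.98
eef_pos: [474.2, 374.0, 200.1]
orientation: [0.333, 0.943, -0.001, -0.001]
contact_force: [-0.8, 0.3, 0.5]
width: 0.556
grasp_force: 31.3
```

```bash
cat >> h.py <<'E'
def held(lo,hi,cams=('top','side')):
    """roll-coloured points near the tool, z from TCP-hi to TCP-lo"""
    o=get_obs();x,y,z=o['eef_pos'];print('tcp',np.round(o['eef_pos'],1),'w',round(o['width'],3),'f',np.round(o['contact_force'],1))
    for c in cams:
        im=get_image(c);hsv=cv2.cvtColor(im['image'],cv2.COLOR_RGB2HSV);P=cloud(im)
        m=(hsv[...,1]>110)&(hsv[...,2]>50)&(P[...,2]>z-hi)&(P[...,2]<z-lo)&(np.hypot(P[...,0]-x,P[...,1]-y)<34)
        q=P[m]
        if len(q)<8: print(c,len(q));continue
        e=q[:,:2]-[x,y];print(c,len(q),'min',q.min(0).round(1),'max',q.max(0).round(1))
        # centre of the 25 mm outer circle, with trimmed fit
        from scipy.optimize import least_squares
        ang=np.arctan2(e[:,1],e[:,0]);B=[q[(ang>=a)&(ang<a+.26)] for a in np.arange(-3.14,3.14,.26)]
        B=np.array([b[np.argmax(np.hypot(*(b[:,:2]-[x,y]).T)),:2] for b in B if len(b)>2])
        if len(B)>3: r=least_squares(lambda p:np.hypot(*(B-p).T)-24.5,[x,y],loss='soft_l1');print(c,'circle',r.x.round(1),'rms',np.sqrt(2*r.cost/len(B)).round(2),len(B))
E
python3 -c "
from h import *
held(60,82);go([476.3,375,150],141)"
```

```text
tcp [474.2 374.  200.1] w 0.556 f [-0.8  0.3  0.5]
top 157 min [457.6 348.5 120.9] max [498.  391.5 139.5]
top circle [473.8 372.5] rms 0.25 11
side 138 min [457.  346.9 122. ] max [497.5 398.8 139.2]
side circle [473.7 372.5] rms 1.24 15
[476.3, 375, 150] [-0.0013  0.0025  0.1029] [ 0.0004 -0.0001  0.001 ] deg 0.1 mm 51
```

Emit:
arm_command(moves=[[-0.001,0.0075,0,0,0,0],[-0.001,0.0075,0.02,0,0,0],[-0.001,0.0075,0.04,0,0,0],[-0.001,0.0075,0.06,0,0,0],[-0.001,0.0075,0.08,0,0,0],[-0.001,0.0075,0.08,0,0,0]])

```text
time: 31.82
eef_pos: [476.8, 376.9, 159.8]
orientation: [0.333, 0.943, -0.001, -0.001]
contact_force: [-0.3, -0.2, -0.2]
width: 0.555
grasp_force: 31.3
```

```bash
python3 -c "
from h import *
held(60,82)"
```

```text
tcp [476.8 376.9 159.8] w 0.555 f [-0.3 -0.2 -0.2]
top 137 min [459.8 350.8  80.3] max [500.3 392.3  97.9]
top circle [476.3 375.1] rms 0.7 11
side 108 min [462.7 348.4  81.1] max [500.3 401.4  99.6]
side circle [476.3 375.5] rms 1.26 15
```

It's over the spindle with no contact force. Down.

Emit:
arm_command(moves=[[0,0,0.03,0,0,0],[0,0,0.06,0,0,0],[0,0,0.08,0,0,0],[0,0,0.094,0,0,0],[0,0,0.099,0,0,0],[0,0,0.102,0,0,0],[0,0,0.102,0,0,0]])

```text
time: 32.8
eef_pos: [477.8, 377.6, 110.5]
orientation: [0.333, 0.943, 0.001, 0.0]
contact_force: [-0.1, 0.5, -0.4]
width: 0.555
grasp_force: 31.3
```

Emit:
arm_command(moves=[[0,0,0,0,0,0],[0,0,0,0,0,0],[0,0,0,0,0,0],[0,0,0,0,0,0],[0,0,0,0,0,0]], fingers=1)

```text
time: 33.42
eef_pos: [477.6, 377.4, 110.2]
orientation: [0.333, 0.943, 0.0, 0.0]
contact_force: [-0.2, -0.7, 0.9]
width: 1.002
grasp_force: 0.0
```

Emit:
arm_command(moves=[[0,0,-0.04,0,0,0],[0,0,-0.12,0,0,0],[0,0,-0.22,0,0,0],[0,0,-0.26,0,0,0],[0,0,-0.26,0,0,0]])

```text
time: 34.05
eef_pos: [478.6, 378.1, 242.3]
orientation: [0.333, 0.943, 0.002, 0.001]
contact_force: [0.0, -0.2, 0.2]
width: 1.0
grasp_force: 0.0
```

```bash
python3 -c "
from h import *
o=get_obs();print(o['eef_pos'])
go([518.8,47.2,235],90)
ims={c:get_image(c) for c in('top','side')}
for c,q in zip('ts',pts([435,515,335,415,33,60],ims)): print(c,np.percentile(q[:,2],[2,50,98]),circ(q[q[:,2]>40]))
for c in ims: print({k:[(w[3],w[4]) for w in v] for k,v in rolls(ims[c]).items()})"
```

```text
[478.64286452 378.06612846 242.2645229 ]
[518.8, 47.2, 235] [-0.4778 -0.4649  0.0129] [ 0.0034 -0.0006  0.5949] deg 51.1 mm 333
t [33.3058295  44.10465291 55.91150668] [478.1 377.2  19.7]
s [33.57868578 43.74187455 57.33090162] [476.2 376.2  18.5]
{'red': [(array([521.8,  47.7,  33.9]), array([519.6,  47.7]))], 'orange': [(array([ 465.3, -195.2,   33.7]), array([ 469.2, -198.5]))], 'yellow': [(array([483.9, 362.7,  45.6]), array([478. , 372.6]))]}
{'red': [(array([517.8,  37. ,  33. ]), array([517.7,  46.5]))], 'orange': [(array([ 468. , -201.3,   33.2]), array([ 466.8, -198.3]))], 'yellow': [(array([475.7, 364.9,  44.5]), array([476.2, 372.4]))]}
```

Emit:
arm_command(moves=[[-0.08,-0.077,0,0,0,0],[-0.16,-0.154,0,0,0,0],[-0.24,-0.23,0,0,0,0],[-0.32,-0.307,0.02,0,0,0],[-0.4,-0.384,0.08,0,0,0],[-0.479,-0.461,0.14,0,0,0],[-0.479,-0.461,0.2,0,0,0],[-0.479,-0.461,0.2,0,0,0],[-0.479,-0.461,0.2,0,0,0]])

```text
time: 35.28
eef_pos: [519.0, 48.2, 140.0]
orientation: [0.332, 0.943, 0.0, -0.001]
contact_force: [-0.4, 0.4, -0.3]
width: 1.0
grasp_force: 0.0
```

```bash
python3 -c "
from h import *
print(get_obs()['eef_pos']);go([518.8,47.2,95.5],141)"
```

```text
[519.02297899  48.17090836 139.97192024]
[518.8, 47.2, 95.5] [-0.001  -0.0018  0.0889] [-0.     -0.0007  0.0021] deg 0.2 mm 44
```

Emit:
arm_command(moves=[[-0.001,-0.002,0.04,0,0,0],[-0.001,-0.002,0.07,0,0,0],[-0.001,-0.002,0.088,0,0,0],[-0.001,-0.002,0.088,0,0,0]])

```text
time: 35.78
eef_pos: [518.7, 46.9, 95.6]
orientation: [0.332, 0.943, 0.0, -0.001]
contact_force: [-0.2, -0.6, -0.4]
width: 1.001
grasp_force: 0.0
```

Emit:
arm_command(moves=[[0,0,0,0,0,0],[0,0,0,0,0,0],[0,0,0,0,0,0],[0,0,0,0,0,0],[0,0,0,0,0,0],[0,0,0,0,0,0],[0,0,0,0,0,0]], fingers=-1, newtons=30)

```text
time: 36.65
eef_pos: [519.7, 46.6, 97.1]
orientation: [0.333, 0.943, 0.001, 0.001]
contact_force: [-0.7, 0.9, 5.5]
width: 0.563
grasp_force: 30.2
```

Emit:
arm_command(moves=[[0,0,-0.04,0,0,0],[0,0,-0.12,0,0,0],[0,0,-0.22,0,0,0],[0,0,-0.25,0,0,0],[0,0,-0.25,0,0,0]])

```text
time: 37.28
eef_pos: [519.9, 46.5, 221.9]
orientation: [0.333, 0.943, 0.001, 0.001]
contact_force: [-0.3, 0.6, -0.7]
width: 0.563
grasp_force: 31.1
```

```bash
python3 -c "
from h import *
print(get_obs()['eef_pos']);go([477.3,377.1,220],141)"
```

```text
[519.92066925  46.46337949 221.94203664]
[477.3, 377.1, 220] [0.4814 0.4613 0.0039] [0.0014 0.0013 0.0014] deg 0.2 mm 333
```

Emit:
arm_command(moves=[[0.06,0.057,0,0,0,0],[0.14,0.134,0,0,0,0],[0.22,0.21,0,0,0,0],[0.3,0.287,0,0,0,0],[0.38,0.364,0,0,0,0],[0.44,0.422,0,0,0,0],[0.481,0.461,0,0,0,0],[0.481,0.461,0.03,0,0,0],[0.481,0.461,0.044,0,0,0],[0.481,0.461,0.044,0,0,0]])

```text
time: 38.52
eef_pos: [475.9, 375.1, 197.3]
orientation: [0.333, 0.943, -0.001, -0.001]
contact_force: [0.8, 0.3, 0.1]
width: 0.558
grasp_force: 31.1
```

```bash
python3 -c "
from h import *
held(60,82)"
```

```text
tcp [475.9 375.1 197.3] w 0.558 f [0.8 0.3 0.1]
top 131 min [459.8 349.6 119.4] max [499.  391.2 135.4]
top circle [474.5 374.2] rms 0.36 11
side 126 min [457.3 344.5 116.8] max [497.9 404.2 135.9]
side circle [474.  373.4] rms 1.61 15
```

Emit:
arm_command(moves=[[-0.0015,0.0045,0,0,0,0],[-0.0015,0.0045,0.02,0,0,0],[-0.0015,0.0045,0.05,0,0,0],[-0.0015,0.0045,0.075,0,0,0],[-0.0015,0.0045,0.075,0,0,0]])

```text
time: 39.25
eef_pos: [477.4, 377.5, 159.7]
orientation: [0.333, 0.943, -0.001, -0.001]
contact_force: [-0.0, -0.4, -0.8]
width: 0.564
grasp_force: 31.1
```

Emit:
arm_command(moves=[[0,0,0.03,0,0,0],[0,0,0.05,0,0,0],[0,0,0.06,0,0,0],[0,0,0.067,0,0,0],[0,0,0.069,0,0,0],[0,0,0.069,0,0,0]])

```text
time: 40.0
eef_pos: [478.8, 378.4, 127.4]
orientation: [0.333, 0.943, 0.001, 0.0]
contact_force: [-0.2, 0.6, -0.2]
width: 0.562
grasp_force: 31.1
```

Emit:
arm_command(moves=[[0,-0.003,0.002,0,0,0],[0,-0.003,0.004,0,0,0],[0,-0.003,0.004,0,0,0]])

```text
time: 40.38
eef_pos: [477.6, 377.0, 125.2]
orientation: [0.333, 0.943, 0.0, -0.0]
contact_force: [0.4, 1.1, 0.2]
width: 0.561
grasp_force: 31.1
```

Emit:
arm_command(moves=[[0,0,0,0,0,0],[0,0,0,0,0,0],[0,0,0,0,0,0],[0,0,0,0,0,0],[0,0,0,0,0,0]], fingers=1)

```text
time: 41.0
eef_pos: [477.7, 377.1, 125.2]
orientation: [0.333, 0.943, 0.0, 0.0]
contact_force: [0.8, -0.0, 0.5]
width: 1.003
grasp_force: 0.0
```

Emit:
arm_command(moves=[[0,0,-0.04,0,0,0],[0,0,-0.12,0,0,0],[0,0,-0.2,0,0,0],[0,0,-0.22,0,0,0],[0,0,-0.22,0,0,0]])

```text
time: 41.62
eef_pos: [477.9, 377.2, 235.4]
orientation: [0.333, 0.943, 0.001, 0.0]
contact_force: [0.1, -0.4, -0.2]
width: 1.0
grasp_force: 0.0
```

```bash
python3 -c "
from h import *
o=get_obs();print(o['eef_pos'])
ims={c:get_image(c) for c in('top','side')}
for c in ims: print({k:[(w[3],w[4]) for w in v] for k,v in rolls(ims[c]).items()})
go([467.8,-198,235],90)
go([467.8,-198,235],141)"
```

```text
[477.87604997 377.19175913 235.41960214]
{'orange': [(array([ 470.3, -196.7,   33.7]), array([ 469.2, -198.1]))]}
{'red': [(array([475.8, 362.8,  60.1]), array([474.6, 371.8]))], 'orange': [(array([ 468.2, -203.5,   33.3]), array([ 466.8, -198.5]))]}
[467.8, -198, 235] [-0.707  -0.9061 -0.002 ] [-1.500e-03 -1.000e-04  5.949e-01] deg 51.1 mm 575
[467.8, -198, 235] [-0.707  -0.9061 -0.002 ] [-0.0013 -0.0007  0.0015] deg 0.2 mm 575
```

Emit:
arm_command(moves=[[-0.08,-0.1,0,0,0,0.06],[-0.16,-0.2,0,0,0,0.13],[-0.24,-0.3,0,0,0,0.2],[-0.31,-0.4,0,0,0,0.27],[-0.39,-0.5,0,0,0,0.34],[-0.47,-0.6,0,0,0,0.4],[-0.55,-0.7,0,0,0,0.47],[-0.63,-0.8,0,0,0,0.53],[-0.706,-0.905,0.05,0,0,0.595],[-0.706,-0.905,0.1,0,0,0.595]])

```text
time: 42.98
eef_pos: [468.2, -200.3, 183.5]
orientation: [0.709, 0.705, 0.0, 0.0]
contact_force: [-1.2, 0.2, -0.1]
width: 1.002
grasp_force: 0.0
```

Emit:
arm_command(moves=[[0,0,0,0,0,0],[0,0,0,0,0,0]])

```text
time: 43.22
eef_pos: [468.0, -195.7, 184.6]
orientation: [0.707, 0.707, 0.0, -0.001]
contact_force: [-0.4, -1.0, -0.2]
width: 1.0
grasp_force: 0.0
```

```bash
python3 -c "
from h import *
print(get_obs()['eef_pos']);go([467.9,-198.2,95.5],90)"
```

```text
[ 468.01938409 -195.72034777  184.61969991]
[467.9, -198.2, 95.5] [-0.0053 -0.      0.1782] [-0.0009 -0.0013  0.0005] deg 0.1 mm 89
```

Emit:
arm_command(moves=[[-0.005,0,0.05,0,0,0],[-0.005,0,0.1,0,0,0],[-0.005,0,0.15,0,0,0],[-0.005,0,0.177,0,0,0],[-0.005,0,0.177,0,0,0]])

```text
time: 43.85
eef_pos: [468.4, -198.3, 96.3]
orientation: [0.707, 0.708, 0.0, -0.001]
contact_force: [-1.0, 0.7, 0.7]
width: 1.0
grasp_force: 0.0
```

Emit:
arm_command(moves=[[0,0,0,0,0,0],[0,0,0,0,0,0],[0,0,0,0,0,0],[0,0,0,0,0,0],[0,0,0,0,0,0],[0,0,0,0,0,0],[0,0,0,0,0,0]], fingers=-1, newtons=30)

```text
time: 44.72
eef_pos: [469.2, -199.6, 97.6]
orientation: [0.707, 0.707, 0.001, 0.001]
contact_force: [-0.9, -0.2, 5.8]
width: 0.556
grasp_force: 30.3
```

Emit:
arm_command(moves=[[0,0,-0.04,0,0,0],[0,0,-0.12,0,0,0],[0,0,-0.2,0,0,0],[0,0,-0.26,0,0,0],[0,0,-0.26,0,0,0]])

```text
time: 45.35
eef_pos: [470.1, -200.4, 229.4]
orientation: [0.707, 0.707, 0.001, 0.003]
contact_force: [-0.5, -0.2, -1.3]
width: 0.558
grasp_force: 31.4
```

```bash
python3 -c "
from h import *
held(60,82);go([477.5,377,230],141);save(get_image('side'),'or2',(240,180,150,120),4)"
```

```text
tcp [ 470.1 -200.4  229.4] w 0.558 f [-0.5 -0.2 -1.3]
top 150 min [ 448.  -199.   152.2] max [ 494.5 -173.6  168. ]
top circle [ 471.4 -198.4] rms 0.74 11
side 510 min [ 438.  -224.7  147.9] max [ 502.3 -172.3  168.8]
side circle [ 468.3 -199.2] rms 1.6 24
[477.5, 377, 230] [ 1.1527  0.0178 -0.007 ] [ 5.000e-04 -0.000e+00 -5.936e-01] deg 51.0 mm 576
```

View pics/or2.png

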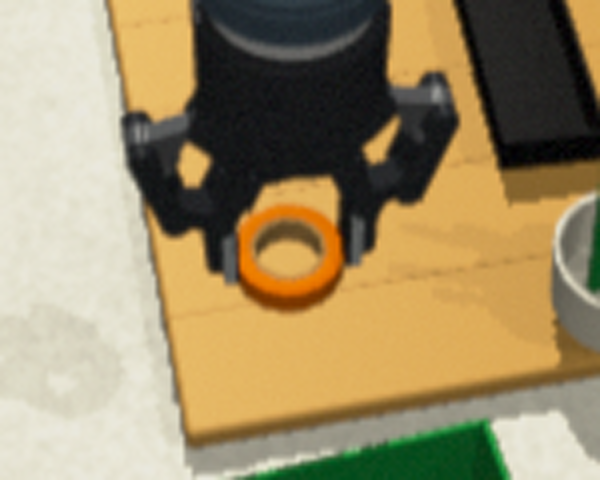

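The orange roll is held level between the pads at (290,255). I'll carry it to the spindle.

Emit:
arm_command(moves=[[0.06,0.001,0,0,0,0],[0.16,0.003,0,0,0,-0.06],[0.26,0.004,0,0,0,-0.12],[0.36,0.006,0,0,0,-0.19],[0.46,0.007,0,0,0,-0.26],[0.56,0.009,0,0,0,-0.33],[0.66,0.01,0,0,0,-0.4],[0.76,0.012,0,0,0,-0.46],[0.86,0.014,0,0,0,-0.53],[0.96,0.015,0,0,0,-0.594]])

```text
time: 46.75
eef_pos: [475.0, 281.9, 224.9]
orientation: [0.332, 0.943, -0.001, -0.001]
contact_force: [0.8, -0.4, 0.2]
width: 0.555
grasp_force: 31.4
```

Emit:
arm_command(moves=[[0,0,0,0,0,0]])

```text
time: 46.88
eef_pos: [475.0, 283.3, 224.8]
orientation: [0.331, 0.944, -0.0, -0.001]
contact_force: [0.0, -0.4, -0.6]
width: 0.556
grasp_force: 31.4
```

```bash
python3 -c "
from h import *
print(get_obs()['eef_pos']);go([477.5,377,215],141)"
```

```text
[475.01805308 283.32344204 224.81646987]
[477.5, 377, 215] [0.1132 0.1494 0.0197] [-0.0007 -0.0011  0.0037] deg 0.3 mm 94
```

Emit:
arm_command(moves=[[0.05,0.066,0,0,0,0.003],[0.1,0.13,0,0,0,0.003],[0.113,0.149,0.02,0,0,0.003],[0.113,0.149,0.04,0,0,0.003],[0.113,0.149,0.05,0,0,0.003],[0.113,0.149,0.05,0,0,0.003],[0.113,0.149,0.05,0,0,0.003]])

```text
time: 47.75
eef_pos: [479.2, 373.5, 202.1]
orientation: [0.336, 0.942, 0.0, 0.0]
contact_force: [0.6, 0.2, -0.8]
width: 0.554
grasp_force: 31.4
```

```bash
python3 -c "
from h import *
held(60,82)"
```

```text
tcp [479.2 373.5 202.1] w 0.554 f [ 0.6  0.2 -0.8]
top 140 min [463.5 348.8 121.1] max [501.9 390.7 140.8]
top circle [477.7 373.4] rms 0.28 11
side 126 min [459.9 346.5 120.9] max [500.6 398.  141.7]
side circle [476.4 371.6] rms 1.22 15
```

Emit:
arm_command(moves=[[0.004,0.0025,0,0,0,0],[0.004,0.0025,0.02,0,0,0],[0.004,0.0025,0.05,0,0,0],[0.004,0.0025,0.07,0,0,0],[0.004,0.0025,0.07,0,0,0]])

```text
time: 48.48
eef_pos: [477.3, 375.8, 164.9]
orientation: [0.336, 0.942, -0.001, -0.001]
contact_force: [-0.4, -0.1, -0.4]
width: 0.56
grasp_force: 31.4
```

```bash
python3 -c "
from h import *
held(60,82)"
```

```text
tcp [477.3 375.8 164.9] w 0.56 f [-0.4 -0.1 -0.4]
top 132 min [459.5 351.   86.3] max [499.6 392.2 104.4]
top circle [475.6 375.5] rms 0.16 10
side 112 min [458.2 345.1  87.3] max [499.3 402.4 104.3]
side circle [475.2 375. ] rms 1.64 16
```

Emit:
arm_command(moves=[[0,0,0.02,0,0,0],[0,0,0.036,0,0,0],[0,0,0.044,0,0,0],[0,0,0.048,0,0,0],[0,0,0.048,0,0,0],[0,0,0.048,0,0,0]])

```text
time: 49.32
eef_pos: [478.4, 376.5, 143.0]
orientation: [0.336, 0.942, 0.001, 0.0]
contact_force: [0.7, -0.3, -0.4]
width: 0.557
grasp_force: 31.4
```

Emit:
arm_command(moves=[[0,0,0,0,0,0],[0,0,0,0,0,0],[0,0,0,0,0,0],[0,0,0,0,0,0],[0,0,0,0,0,0]], fingers=1)

```text
time: 49.95
eef_pos: [478.2, 376.4, 142.7]
orientation: [0.336, 0.942, 0.0, 0.0]
contact_force: [-0.9, 0.6, -0.3]
width: 0.999
grasp_force: 0.0
```

Emit:
arm_command(moves=[[0,0,-0.04,0,0,0],[0,0,-0.1,0,0,0],[0,0,-0.18,0,0,0],[0,0,-0.2,0,0,0],[0,0,-0.2,0,0,0]])

```text
time: 50.58
eef_pos: [478.5, 376.6, 243.0]
orientation: [0.336, 0.942, 0.001, 0.0]
contact_force: [-0.6, 0.1, -0.3]
width: 1.0
grasp_force: 0.0
```

```bash
python3 -c "
from h import *
o=get_obs();print(o['eef_pos'])
ims={c:get_image(c) for c in('top','side')}
for c in ims: print({k:[(w[3],w[4]) for w in v] for k,v in rolls(ims[c]).items()})
for c,q in zip('ts',pts([435,515,335,415,70,82],ims)): print(c,circ(q),np.percentile(q[:,2],[5,50,95]))
for c,q in zip('ts',pts([540,610,255,325,27,38],ims)): print(c,'cap',cv2.minEnclosingCircle(q[:,:2].astype(np.float32)),np.median(q[:,2]))
save(ims['side'],'stack',(220,50,150,110),5)
go([574.4,289.6,110],141)"
```

```text
[478.54817256 376.55699102 243.02501087]
{'orange': [(array([485.6, 367.5,  75.4]), array([477. , 374.8]))]}
{'orange': [(array([474.6, 366.1,  74.8]), array([475. , 370.1]))]}
t [477.6 377.   20. ] [71.21960413 74.18049619 77.5587592 ]
s [475.4 374.7  18.6] [70.96074617 74.48423722 80.63939564]
t cap ((575.3209838867188, 288.33526611328125), 19.909826278686523) 31.36401490828007
s cap ((572.6159057617188, 287.6114807128906), 20.849660873413086) 31.235931227255776
[574.4, 289.6, 110] [-0.2595 -0.011   0.2621] [-0.0011 -0.0006 -0.0025] deg 0.2 mm 185
```

View pics/stack.png

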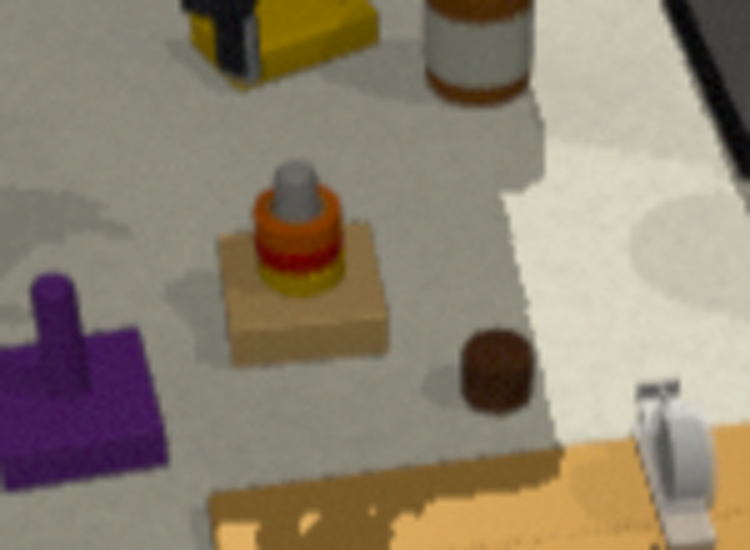

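The stack is yellow, red and orange, flat on the pine spindle at (300,240), and the cap stands at (497,372). Now fetch the cap.

Emit:
arm_command(moves=[[-0.09,-0.004,0,0,0,0],[-0.18,-0.008,0.02,0,0,0],[-0.259,-0.011,0.1,0,0,0],[-0.259,-0.011,0.2,0,0,0],[-0.259,-0.011,0.26,0,0,0],[-0.259,-0.011,0.262,0,0,0],[-0.259,-0.011,0.262,0,0,0]])

```text
time: 51.55
eef_pos: [575.1, 290.5, 112.0]
orientation: [0.335, 0.942, 0.0, -0.0]
contact_force: [0.5, 0.3, 1.5]
width: 0.999
grasp_force: 0.0
```

```bash
python3 -c "
from h import *
print(get_obs()['eef_pos']);go([574.3,289.3,76],141)"
```

```text
[575.06160749 290.4575215  111.95892128]
[574.3, 289.3, 76] [-0.0003 -0.0028  0.0719] [ 0.0003 -0.0002 -0.0024] deg 0.2 mm 36
```

Emit:
arm_command(moves=[[0,-0.002,0.03,0,0,0],[0,-0.002,0.055,0,0,0],[0,-0.002,0.069,0,0,0],[0,-0.002,0.069,0,0,0]])

```text
time: 52.05
eef_pos: [573.8, 289.3, 76.3]
orientation: [0.336, 0.942, -0.0, -0.001]
contact_force: [-0.0, 0.2, -0.2]
width: 0.998
grasp_force: 0.0
```

Emit:
arm_command(moves=[[0,0,0,0,0,0],[0,0,0,0,0,0],[0,0,0,0,0,0],[0,0,0,0,0,0],[0,0,0,0,0,0],[0,0,0,0,0,0],[0,0,0,0,0,0],[0,0,0,0,0,0]], fingers=-1, newtons=30)

```text
time: 53.05
eef_pos: [574.9, 289.7, 77.8]
orientation: [0.336, 0.942, 0.001, 0.0]
contact_force: [-0.3, 0.2, 5.7]
width: 0.459
grasp_force: 30.5
```

Emit:
arm_command(moves=[[0,0,-0.04,0,0,0],[0,0,-0.12,0,0,0],[0,0,-0.22,0,0,0],[0,0,-0.27,0,0,0],[0,0,-0.27,0,0,0]])

```text
time: 53.68
eef_pos: [575.5, 289.9, 214.0]
orientation: [0.336, 0.942, 0.002, 0.002]
contact_force: [-0.1, 0.5, -0.2]
width: 0.458
grasp_force: 30.3
```

```bash
python3 -c "
from h import *
o=get_obs();print(o['eef_pos'],o['width']);go([476.5,376.8,205],141)"
```

```text
[575.51069949 289.91974339 213.95715073] 0.45791275132003434
[476.5, 376.8, 205] [0.2633 0.0094 0.0175] [ 0.0027  0.0012 -0.0025] deg 0.3 mm 132
```

Emit:
arm_command(moves=[[0.07,0.003,0,0,0,0],[0.15,0.005,0,0,0,0],[0.22,0.008,0,0,0,0],[0.263,0.009,0,0,0,0],[0.263,0.009,0.03,0,0,0],[0.263,0.009,0.03,0,0,0],[0.263,0.009,0.03,0,0,0]])

```text
time: 54.55
eef_pos: [476.0, 375.2, 196.6]
orientation: [0.336, 0.942, -0.0, -0.0]
contact_force: [-0.0, 0.0, 0.1]
width: 0.457
grasp_force: 30.3
```

```bash
cat >> h.py <<'E'
def heldcap(ref):
    """offset of the held cap from the spindle seen in the images: brown pixels below the gripper"""
    o=get_obs();x,y,z=o['eef_pos'];print('tcp',np.round(o['eef_pos'],1),'f',np.round(o['contact_force'],1))
    for c in('top','side'):
        im=get_image(c);hsv=cv2.cvtColor(im['image'],cv2.COLOR_RGB2HSV);P=cloud(im)
        m=(hsv[...,1]>100)&((hsv[...,0]<12)|(hsv[...,0]>172))&(P[...,2]>z-80)&(P[...,2]<z-40)&(np.hypot(P[...,0]-x,P[...,1]-y)<30)
        q=P[m];print(c,len(q),q.min(0).round(1) if len(q) else '',q.max(0).round(1) if len(q) else '')
        if len(q)>10:
            from scipy.optimize import least_squares
            e=q[:,:2]-[x,y];ang=np.arctan2(e[:,1],e[:,0]);B=[q[(ang>=a)&(ang<a+.3)] for a in np.arange(-3.14,3.14,.3)]
            B=np.array([b[np.argmax(np.hypot(*(b[:,:2]-[x,y]).T)),:2] for b in B if len(b)>2]);r=least_squares(lambda p:np.hypot(*(B-p).T)-20,[x,y],loss='soft_l1');print(c,r.x.round(1),np.sqrt(2*r.cost/len(B)).round(2),len(B))
E
python3 -c "
from h import *
heldcap(0)"
```

```text
tcp [476.  375.2 196.6] f [-0.   0.   0.1]
top 66 [473.6 354.1 121.4] [494.1 382.5 152.9]
top [474.9 373.3] 0.61 7
side 39 [472.6 353.3 121.1] [490.9 391.9 152.8]
side [475.1 373.5] 0.55 6
```

Emit:
arm_command(moves=[[0,0.0035,0,0,0,0],[0,0.0035,0.01,0,0,0],[0,0.0035,0.02,0,0,0],[0,0.0035,0.034,0,0,0],[0,0.0035,0.034,0,0,0],[0,0.0035,0.034,0,0,0]])

```text
time: 55.4
eef_pos: [476.4, 377.5, 180.1]
orientation: [0.336, 0.942, 0.0, -0.0]
contact_force: [-0.2, -0.4, -0.2]
width: 0.457
grasp_force: 30.3
```

```bash
python3 -c "
from h import *
heldcap(0)"
```

```text
tcp [476.4 377.5 180.1] f [-0.2 -0.4 -0.2]
top 67 [474.3 355.5 103.5] [495.8 389.3 137. ]
top [475.9 376. ] 1.21 9
side 40 [472.3 354.  106.9] [494.3 395.3 136.6]
side [477.1 376.3] 1.6 7
```

Emit:
arm_command(moves=[[0,-0.001,0.006,0,0,0],[0,-0.001,0.012,0,0,0],[0,-0.001,0.018,0,0,0],[0,-0.001,0.018,0,0,0]])

```text
time: 56.0
eef_pos: [475.9, 376.9, 170.7]
orientation: [0.336, 0.942, -0.0, -0.0]
contact_force: [-0.8, 0.0, -0.2]
width: 0.457
grasp_force: 30.3
```

No contact so far, with the cap's underside around 93–94. Down in small steps.

Emit:
arm_command(moves=[[0,0,0.002,0,0,0],[0,0,0.004,0,0,0],[0,0,0.005,0,0,0],[0,0,0.005,0,0,0]])

```text
time: 56.5
eef_pos: [476.2, 377.1, 168.8]
orientation: [0.336, 0.942, 0.0, 0.0]
contact_force: [-0.5, -0.1, -0.3]
width: 0.46
grasp_force: 30.4
```

Emit:
arm_command(moves=[[0,0,0.002,0,0,0],[0,0,0.004,0,0,0],[0,0,0.005,0,0,0],[0,0,0.005,0,0,0]])

```text
time: 57.0
eef_pos: [476.1, 377.1, 168.7]
orientation: [0.336, 0.942, 0.001, 0.001]
contact_force: [-4.2, -3.1, 14.6]
width: 0.459
grasp_force: 31.6
```

Firm contact at TCP 168.7. That is 91 + 77.8, exactly the seated height. Relieve the pressure, release and retreat.

Emit:
arm_command(moves=[[0,0,-0.003,0,0,0],[0,0,-0.004,0,0,0]])

```text
time: 57.25
eef_pos: [476.2, 377.1, 168.8]
orientation: [0.336, 0.942, 0.001, 0.0]
contact_force: [-0.7, -0.7, 4.3]
width: 0.458
grasp_force: 30.6
```

Emit:
arm_command(moves=[[0,0,0,0,0,0],[0,0,0,0,0,0],[0,0,0,0,0,0],[0,0,0,0,0,0],[0,0,0,0,0,0]], fingers=1)

```text
time: 57.88
eef_pos: [476.2, 377.1, 168.1]
orientation: [0.336, 0.942, 0.0, 0.0]
contact_force: [-0.6, -0.2, -0.4]
width: 1.004
grasp_force: 0.0
```

Emit:
arm_command(moves=[[0,0,-0.03,0,0,0],[0,0,-0.1,0,0,0],[0,0,-0.2,0,0,0],[-0.1,0,-0.25,0,0,0],[-0.2,-0.1,-0.25,0,0,0],[-0.3,-0.2,-0.25,0,0,0],[-0.3,-0.2,-0.25,0,0,0],[-0.3,-0.2,-0.25,0,0,0]])

```text
time: 58.88
eef_pos: [529.4, 204.1, 294.1]
orientation: [0.336, 0.942, 0.001, 0.0]
contact_force: [-0.3, -0.2, 0.2]
width: 1.001
grasp_force: 0.0
```

```bash
python3 -c "
from h import *
ims={c:get_image(c) for c in('top','side')}
for c,q in zip('ts',pts([430,520,330,420,110,130],ims)): 
  t=q[q[:,2]>118];print(c,'cap',cv2.minEnclosingCircle(t[:,:2].astype(np.float32)),np.percentile(t[:,2],[5,50,95]),np.linalg.lstsq(np.c_[t[:,:2],np.ones(len(t))],t[:,2],rcond=None)[0][:2])
a=cv2.resize(ims['side']['image'],(640,400));b=cv2.resize(ims['side']['image'][50:140,220:340],None,fx=3.33,fy=3.33)
cv2.imwrite('pics/final.png',np.hstack([cv2.resize(ims['side']['image'][50:400,200:450],(400,560)),cv2.resize(b,(400,560)[:1]+(300,),) if 0 else cv2.copyMakeBorder(b,0,560-b.shape[0],0,0,cv2.BORDER_CONSTANT)])[...,::-1])"
```

```text
t cap ((476.8089904785156, 375.56280517578125), 19.716102600097656) [119.82092361 122.29104605 124.53950122] [0.00621387 0.00106032]
s cap ((475.58203125, 374.1206359863281), 21.209842681884766) [119.15577322 122.24555571 124.65929726] [-0.0017613   0.03036962]
```

View pics/final.png

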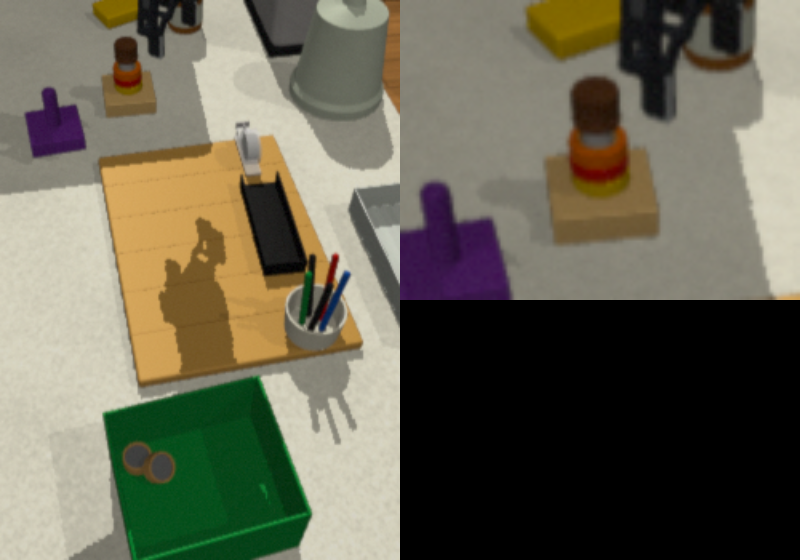

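The final picture shows the cap seated (top at 122.2, the same as at the start) over the three flat rolls at (597,160). The empty tray is level on the board at (272,225), both cores are in the tub at (150,460), and the ramekin and dispenser are undisturbed.

```bash
python3 -c "
from bench import *
print(workorder.job_done())"
```

```text
the job is handed in; nothing more can be done
None
```

The job is handed in: both cores are in the tub, the empty tray is level on the board, the yellow, red and orange rolls are stacked flat on the pine spindle with the cap fully seated, and the ramekin and dispenser are undisturbed.

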